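# Load and start the curing unit

### The arm

A 6-joint arm with a two-finger parallel gripper is mounted at the origin on the work surface. World frame = base frame: x ahead of the robot, y to its left, z up, the work surface at z = 0. Lengths are in m, angles in degrees, forces in N, time in s.
With the tool pointing down it reaches from about 0.35 to 0.875 m from the base axis. Payload 4.2 kg.
Tool frame: the origin (TCP) lies on the centre line of the jaws, within the pads' length; the fingertips stand r.tip_extent ahead of it and the grasp point (between the pads) lies 11 mm behind it (r.tip_extent is the distance from the TCP to the fingertips, in m); z points along the fingers, y is the line along which they close (so a half turn about z gives the same grasp; the last joint's range is limited). The gripper opens to 87 mm and grips with 3 to 60 N. Pads are 19 mm wide; open, the fingers measure 117 mm over their backs; the gripper's body (75 mm by 190 mm) begins 51 mm behind the grasp point.
Start: joints at [83.342, 22.042, 0.453, 0, -68.411, -14.817], TCP at [0.229, 0.582, 0.209] pointing down, gripper open.
Joint ranges: [-179.83, 179.83], [-69.29, 118.12], [-61.27, 80.66], [-181.25, 117.63], [-171.15, -9.14], [-177.46, 177.46]. Speed limits (degrees/s): [159.86, 159.86, 180, 180, 180, 180].

### API

Orientations are given as a 3x3 rotation matrix whose columns are the frame's x, y, z axes.
In Python, from station import r gives the robot as it stands.
- The arm moves only by the shell command python3 -m jog 'ROWS'. ROWS is text: rows parted by semicolons, each of 5 numbers parted by spaces: the opening, from 0 (shut) to 1 (fully open), then the shift along the world's x, y, z in mm, then the turn about the world's z in degrees. In form: hand dx dy dz roll; .... A call has 1 to 5 rows; each row shifts and turns the commanded pose from where the row before left it; what a row does not reach is not made up. A row lasts 1/8 s, in which the tool goes at most 62.5 mm and 10.7 degrees, less where a joint would pass 70% of its speed; a pose out of reach is approached as far as the arm can. A call is refused whole if a number of a shift passes 62.5 or a number of a turn 10.7, either way. A call with a gripper value outside its range is refused whole. The fingers move at their own pace and stop on an object; the grip force is fixed at half the most. Time passes only in rows, so rows that do not move let the fingers close. It gives the time, the measured TCP pose, the force, the opening and the grip force at its end, in the units of the state.
- r.sense(): the state, without advancing time (a new reading comes with each control period).
- r.capture(name): name is "scene" or "top" or "wrist"; returns a dict with "pixels" (480x640x3 uint8, red, green, blue), "fovy" (degrees; the focal length in pixels is half the picture's height over the tangent of half this angle, whatever the lens; pixels are square), "cx", "cy" (the principal point, pixels), "k1" (the pictures are not rectified: a ray, as slopes to the right and down, at radius r is drawn at 1 + k1 r^2 times it, then the intrinsics apply), "origin" and "orientation" of the camera in the world; the wrist camera has in their place "T_tool_cam" (4x4, takes a point from camera to tool coordinates, whose origin is the TCP and whose axes are the flange's). Camera axes: x right, y down, z forward; pixel columns grow to the right and rows downward; lengths in m; the calibration is good to about 2 mm. A picture is of the moment at which its call begins: read the wrist's pose just before it. There is no depth.
- r.finish_job(): hands the job in; it is judged then, once.
The state is a dict: "time_s": time; "joints": joint angles; "joint_velocities": joint speeds; "effort": joint torques, N m; "tcp_pos": TCP position; "ee_rot": TCP orientation; "wrist_force": force on the tool from outside, world axes, zero at the start; "moment": the same for the moment, N m; "gripper_width": opening from 0.0 (shut) to 1.0 (fully open); "gripper_force": force on a finger pad.
Only numpy, scipy, OpenCV 4.12 (cv2) and the standard library are available. Lean on these libraries where they do the work, as an engineer would, in place of code of your own. Each camera call takes 0.05 s, during which the arm holds its last target. There are 200 camera calls.

### The job

Get the curing unit going: lift the spatula off its tray and lay it down in both notches of its white rest, and seat every printed model from the green mat flat, teeth up, in a nest of the tray, one to a nest. Push the tray fully home, then push the door shut until it snaps onto its catch, and only then press the green start button fully down and let it go. Leave the bottles, jar, cup and other things on the bench where they are.

Things in the scene. Friction and masses are not known exactly. Their poses are not given: they have to be found in the camera images.
- door_hinge (a point): Top of the door's hinge line, left (+y) of the doorway, 192 mm up; axes turn with the door. White door with orange window: a hollow panel 244 mm wide, 32 mm deep, 105 mm high (87 to 192 mm up). From the hinge line it runs along this point's -y; its outer face holds the hinge line and looks along -x. Outside, 222 mm from the hinge, a black upright bar handle stands 34 mm off, 105 to 175 mm up.
- door (a joint): Door angle: 0 = shut, grows as it swings out to the robot and on to the left; starts at 1.6 to 1.8 rad. A light brake holds it where it is left. A sprung roller in the jamb catches its free edge: from about 0.06 rad (14 mm ajar) it resists with 5 to 12 N, then snaps over and draws the door in to under 0.02 rad. If not snapped, it stays 0.04 rad or more ajar.
- tray (a joint): Travel of the pull-out tray, m: 0 = home in the unit, grows towards the robot, 0.18 = fully out (starts out). It runs level on rails with 2 N of friction and stays where it is left. The door cannot shut while the tray is more than about 15 mm out. Steel pan 150 mm deep, 188 mm wide, floor 96 mm above the bench, with 4 mm thick rims 20 mm high at the sides and back.
- tray_plate (a point): Middle of the top edge of the tray's front plate, on its outer face, 157 mm above the bench; x level, the way the tray is pushed home, z up. The plate is orange, upright, 188 mm wide, 6 mm thick. With the tray home its outer face stands 6 mm out from the unit's front face (the shut door closes over it).
- unit: Desktop curing unit, white case 320 mm deep, 346 mm wide. Origin: on the bench under the middle of the doorway, in the plane of the front face; x level, into the unit, y to its left. Doorway 212 mm wide. The case reaches 136 mm left and 210 mm right of the origin. Flat roof 195 mm above the bench; from 150 mm behind the front a console rises to 241 mm.
- start (a joint): Green push button on the roof, on the right of the doorway, 28 mm across. Joint in m: 0 = up, 0.006 = fully down, which takes 5 N; it springs back.
- start_top (a point): Middle of the top of the green start button (214 to 217 mm above the bench), pressed straight down.
- spatula: Mixing spatula, 210 mm long, 70 g, lying across the tray's side rims at the start. Origin: on its underside at the balance point; x along it towards the blade, z up. Blue handle 120 x 16 x 12 mm (x = -80 to +40 mm), thin flat steel blade 20 mm wide from there to x = +130 mm, its underside level with the handle's.
- rest_seat (a point): White spatula rest, base 120 x 60 mm with two notched uprights 70 mm apart along x. The point lies midway between them at the height of the notch floors (28 mm above the bench); x along the spatula's place, z up. Notches 22 mm wide at the floor, flaring to 30, 15 mm deep; uprights 8 mm thick. The handle lies down in both notches, blade at either end.
- model0: 3D-printed dental quadrant model, tan resin, 45 g. Base 50 (x) x 30 (y) x 16 mm with a row of teeth along it, 26 mm high in all. Origin: centre of the underside, z up. At the start it stands on a green mat 3 mm thick to the right of the unit; some of the four models may be absent.
- model1: 3D-printed dental quadrant model, tan resin, 45 g. Base 50 (x) x 30 (y) x 16 mm with a row of teeth along it, 26 mm high in all. Origin: centre of the underside, z up. At the start it stands on a green mat 3 mm thick to the right of the unit; some of the four models may be absent.
- model2: 3D-printed dental quadrant model, tan resin, 45 g. Base 50 (x) x 30 (y) x 16 mm with a row of teeth along it, 26 mm high in all. Origin: centre of the underside, z up. At the start it stands on a green mat 3 mm thick to the right of the unit; some of the four models may be absent.
- model3: 3D-printed dental quadrant model, tan resin, 45 g. Base 50 (x) x 30 (y) x 16 mm with a row of teeth along it, 26 mm high in all. Origin: centre of the underside, z up. At the start it stands on a green mat 3 mm thick to the right of the unit; some of the four models may be absent.
- nest0 (a point): Centre of the front right nest (seen from the robot) on the tray's floor; x into the unit, y left, z up. White field in dark fences 10 mm high, 56 x 36 mm inside, long side along x; the long sides are fenced only for 10 mm at each corner, so fingers can pass. Takes one model, its 50 mm side along x, either way round.
- nest1 (a point): Centre of the front left nest (seen from the robot) on the tray's floor; x into the unit, y left, z up. White field in dark fences 10 mm high, 56 x 36 mm inside, long side along x; the long sides are fenced only for 10 mm at each corner, so fingers can pass. Takes one model, its 50 mm side along x, either way round.
- nest2 (a point): Centre of the back right nest (seen from the robot) on the tray's floor; x into the unit, y left, z up. White field in dark fences 10 mm high, 56 x 36 mm inside, long side along x; the long sides are fenced only for 10 mm at each corner, so fingers can pass. Takes one model, its 50 mm side along x, either way round.
- nest3 (a point): Centre of the back left nest (seen from the robot) on the tray's floor; x into the unit, y left, z up. White field in dark fences 10 mm high, 56 x 36 mm inside, long side along x; the long sides are fenced only for 10 mm at each corner, so fingers can pass. Takes one model, its 50 mm side along x, either way round.
- resin_bottle: Brown glass bottle, 62 mm across, 150 mm high. Bystander. Origin: centre of its underside.
- rinse_bottle: White bottle, 58 mm across, 160 mm high. Bystander. Origin: centre of its underside.
- wax_jar: Small glass jar with green lid, 54 mm across, 62 mm high. Bystander. Origin: centre of its underside.
- arch_model: Cream plaster model of a whole jaw, 62 x 56 mm, 30 mm high. Bystander. Origin: centre of its underside.
- caliper: Steel caliper with black slide, 150 mm long, lying flat. Bystander. Origin: centre of its underside.
- bur_box: Grey box of burs, 80 x 50 mm, 40 mm high. Bystander. Origin: centre of its underside.
- brush_cup: White ceramic cup, 68 mm across, 85 mm high. Bystander. Origin: centre of its underside.

How it is judged (in metres and radians):
On the way, in this order (a step that is already met when the one before it is completed fails the run):
1. every model present is seated in a nest of the tray (((distance between model0 and nest0 below 0.009 m and angle between the x axis of model0 and the x axis of nest0, either way round below 0.2 rad and angle between model0's own z axis and vertical below 0.12 rad) or (distance between model0 and nest1 below 0.009 m and angle between the x axis of model0 and the x axis of nest1, either way round below 0.2 rad and angle between model0's own z axis and vertical below 0.12 rad) or (distance between model0 and nest2 below 0.009 m and angle between the x axis of model0 and the x axis of nest2, either way round below 0.2 rad and angle between model0's own z axis and vertical below 0.12 rad) or (distance between model0 and nest3 below 0.009 m and angle between the x axis of model0 and the x axis of nest3, either way round below 0.2 rad and angle between model0's own z axis and vertical below 0.12 rad)) and ((distance between model1 and nest0 below 0.009 m and angle between the x axis of model1 and the x axis of nest0, either way round below 0.2 rad and angle between model1's own z axis and vertical below 0.12 rad) or (distance between model1 and nest1 below 0.009 m and angle between the x axis of model1 and the x axis of nest1, either way round below 0.2 rad and angle between model1's own z axis and vertical below 0.12 rad) or (distance between model1 and nest2 below 0.009 m and angle between the x axis of model1 and the x axis of nest2, either way round below 0.2 rad and angle between model1's own z axis and vertical below 0.12 rad) or (distance between model1 and nest3 below 0.009 m and angle between the x axis of model1 and the x axis of nest3, either way round below 0.2 rad and angle between model1's own z axis and vertical below 0.12 rad)) and ((distance between model2 and nest0 below 0.009 m and angle between the x axis of model2 and the x axis of nest0, either way round below 0.2 rad and angle between model2's own z axis and vertical below 0.12 rad) or (distance between model2 and nest1 below 0.009 m and angle between the x axis of model2 and the x axis of nest1, either way round below 0.2 rad and angle between model2's own z axis and vertical below 0.12 rad) or (distance between model2 and nest2 below 0.009 m and angle between the x axis of model2 and the x axis of nest2, either way round below 0.2 rad and angle between model2's own z axis and vertical below 0.12 rad) or (distance between model2 and nest3 below 0.009 m and angle between the x axis of model2 and the x axis of nest3, either way round below 0.2 rad and angle between model2's own z axis and vertical below 0.12 rad)) and ((distance between model3 and nest0 below 0.009 m and angle between the x axis of model3 and the x axis of nest0, either way round below 0.2 rad and angle between model3's own z axis and vertical below 0.12 rad) or (distance between model3 and nest1 below 0.009 m and angle between the x axis of model3 and the x axis of nest1, either way round below 0.2 rad and angle between model3's own z axis and vertical below 0.12 rad) or (distance between model3 and nest2 below 0.009 m and angle between the x axis of model3 and the x axis of nest2, either way round below 0.2 rad and angle between model3's own z axis and vertical below 0.12 rad) or (distance between model3 and nest3 below 0.009 m and angle between the x axis of model3 and the x axis of nest3, either way round below 0.2 rad and angle between model3's own z axis and vertical below 0.12 rad))), for 0.2 s.
2. the tray is pushed home with the models in their nests (all of step 1 and value of joint tray below 0.012 m), for 0.1 s.
3. the door is shut on its catch with the tray home (value of joint door below 0.025 rad and value of joint tray below 0.012 m), for 0.2 s.
4. the start button is pressed with the door shut (all of step 3 and value of joint start above 0.0045 m).
At the end, for the whole second after the job is handed in: Each model present sits flat in a nest (within 9 mm, in line within 0.2 rad), the spatula lies down in both notches of its rest (balance point within 42 mm of the middle, 6 mm in height), the tray is home (12 mm), the door is on its catch (under 0.025 rad), the start button is up again, all at rest (all of step 1 and all of step 3 and x of spatula in the frame of rest_seat between -0.042 and 0.042 m and y of spatula in the frame of rest_seat between -0.01 and 0.01 m and z of spatula in the frame of rest_seat between -0.005 and 0.006 m and angle between the x axis of spatula and the x axis of rest_seat, either way round below 0.2 rad and angle between spatula's own z axis and vertical below 0.15 rad and linear speed of each of spatula, model0, model1, model2, model3 below 0.02 m/s and value of joint start below 0.002 m); the robot touches nothing.
It fails at once if a bystander is moved more than 50 mm (distance of any of resin_bottle, rinse_bottle, wax_jar, arch_model, caliper, bur_box, brush_cup from where it was at the start of the episode above 0.05 m).
It fails at once if the start button is pressed while the door is not shut (value of joint start above 0.003 m and value of joint door above 0.04 rad).
Of model0, model1, model2, model3 only 2 to 4 are there at a start; the rules pass over those that are not, and their reading is None.
At some moment in a run one of spatula may be knocked a few centimetres aside while the robot is not near it.
Once in a run the grip may slacken for a moment while it holds something.
It also fails if it takes over 210 s, if anything falls off the work surface, if the arm or the gripper's body presses on something with over 40 N, if the wrist force passes 120 N, or if a joint passes its speed limit or range.

## Working session

There is one attempt and no reset: what is moved stays moved. The work goes in short steps, Python scripts to look and compute and a shell command to move; the robot and the scene stay as the last step left them, time stands still between calls to the robot, and variables do not carry over. Pictures are saved under pics/ and viewed, at most 14 in all, crops included, and the job is handed in when it is done.

```bash
ls; mkdir -p pics; cat > h.py <<'E'
import numpy as np, cv2
from station import r
def snap(name,fn=None):
    s=r.sense(); c=r.capture(name)
    if name=="wrist":
        T=np.eye(4);T[:3,:3]=s["ee_rot"];T[:3,3]=s["tcp_pos"]
        T=T@np.array(c["T_tool_cam"]); c["origin"]=T[:3,3]; c["orientation"]=T[:3,:3]
    c["o"]=np.array(c["origin"]);c["R"]=np.array(c["orientation"])
    h,w=c["pixels"].shape[:2]; f=h/2/np.tan(np.radians(c["fovy"])/2)
    c["K"]=np.array([[f,0,c["cx"]],[0,f,c["cy"]],[0,0,1.]]);c["D"]=np.array([c["k1"],0,0,0.])
    if fn: cv2.imwrite("pics/"+fn,c["pixels"][:,:,::-1])
    return c
def ray(c,uv):
    p=cv2.undistortPoints(np.array(uv,float).reshape(-1,1,2),c["K"],c["D"]).reshape(-1,2)
    d=np.c_[p,np.ones(len(p))]@c["R"].T
    return d
def onz(c,uv,z):
    d=ray(c,uv); return c["o"]+d*((z-c["o"][2])/d[:,2])[:,None]
def proj(c,P):
    P=np.array(P,float).reshape(-1,3)
    rv=cv2.Rodrigues(c["R"].T)[0]
    return cv2.projectPoints(P,rv,-c["R"].T@c["o"],c["K"],c["D"])[0].reshape(-1,2)
E
python3 - <<'E'
from h import *
s=r.sense();print(s,r.tip_extent)
for n in("scene","top","wrist"):
    c=snap(n,n+"0.png");print(n,c["o"].round(3),c["R"].round(3).tolist(),c["fovy"],c["k1"],c["cx"],c["cy"])
E
```

```text
pics
{'time_s': 0.0, 'joints': array([ 8.33436802e+01,  2.20916739e+01,  3.81468822e-01, -2.99854903e-02,
       -6.84115126e+01, -1.48176784e+01]), 'joint_velocities': array([-0.02666605,  0.0247367 ,  0.07625888,  0.01054042,  0.09694438,
       -0.05577723]), 'effort': array([-2.18034775e-04, -3.90672398e+01,  1.87414670e+01,  4.21989843e+00,
        1.10496394e-02, -1.89659440e-04]), 'tcp_pos': array([0.22853628, 0.58104916, 0.20805898]), 'ee_rot': array([[ 9.30513125e-01, -3.66257822e-01, -7.29590918e-04],
       [-3.66258542e-01, -9.30510862e-01, -2.05359878e-03],
       [ 7.32543427e-05,  2.17811952e-03, -9.99997625e-01]]), 'wrist_force': array([-0.7624817 ,  0.52657456,  0.16381184]), 'moment': array([-0.02653325, -0.03781948, -0.00562697]), 'gripper_force': 0.0, 'gripper_width': 1.0040534710683109} 0.008
scene [1.139 0.76  1.001] [[-0.819, 0.355, -0.45], [0.573, 0.536, -0.62], [0.021, -0.766, -0.642]] 45.418188876803356 0.02426033484778212 318.33312633534194 236.30960329703927
top [ 0.392 -0.064  1.508] [[0.006, -0.994, 0.11], [-1.0, -0.006, -0.002], [0.002, -0.11, -0.994]] 45.01992885311998 -0.09628346268896458 327.57643980983323 235.05364907210182
wrist [0.298 0.554 0.384] [[-0.367, -0.895, -0.254], [-0.93, 0.353, 0.098], [0.002, 0.272, -0.962]] 61.49515056385671 0.02688595743410564 320.76099290100336 237.35787959260452
```

View pics/top0.png

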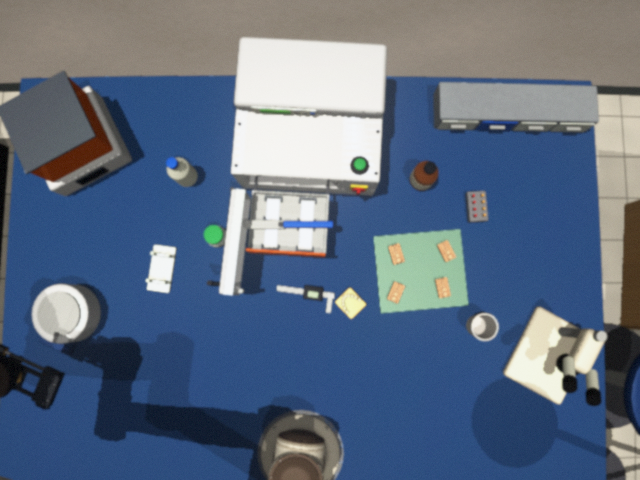

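View pics/scene0.png

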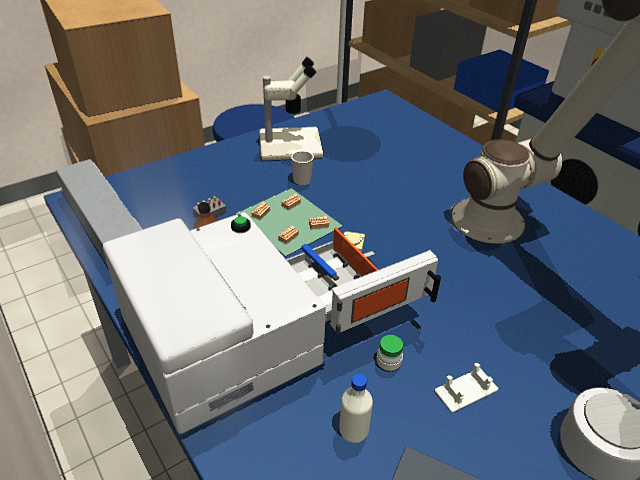

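The top view shows four tan models on the green mat (395,253), (446,250), (397,292) and (443,287). The spatula lies across the tray at (290,225), with its blade to +y. The rest is at (160,268), the button at (360,165), and the door is open along columns 225–243. The scene view agrees.

```bash
cat > m.py <<'E'
from h import *
def blobs(c,lo,hi,z,roi=None,amin=20,n=6,pr=True):
    hsv=cv2.cvtColor(c["pixels"],cv2.COLOR_RGB2HSV); m=cv2.inRange(hsv,np.array(lo),np.array(hi))
    if roi: k=np.zeros_like(m);x0,y0,x1,y1=roi;k[y0:y1,x0:x1]=1;m*=k
    out=[]
    for q in cv2.findContours(m,cv2.RETR_EXTERNAL,cv2.CHAIN_APPROX_NONE)[0]:
        a=cv2.contourArea(q)
        if a<amin: continue
        W=onz(c,q.reshape(-1,2),z)[:,:2]
        (cx,cy),(w,h),t=cv2.minAreaRect((W*1000).astype(np.float32))
        if w<h: w,h,t=h,w,t-90
        t=(t+90)%180-90
        u=q.reshape(-1,2).mean(0)
        out.append((a,u.round(0),round(cx,1),round(cy,1),round(w,1),round(h,1),round(t,1)))
    out.sort(key=lambda e:-e[0])
    if pr:
        for o in out[:n]: print(o)
    return out
E
python3 - <<'E'
from m import *
c=snap("top")
print("models");blobs(c,(5,60,120),(20,255,255),.019,(375,230,470,315))
print("mat");blobs(c,(40,40,60),(85,255,255),.003,(370,225,475,320))
print("spat");blobs(c,(105,150,120),(125,255,255),.125,(270,205,345,240))
print("plate");blobs(c,(3,150,100),(15,255,255),.157,(235,235,345,262))
print("button");blobs(c,(40,80,50),(85,255,255),.215,(345,150,375,180))
print("rest");blobs(c,(0,0,150),(179,60,255),.03,(140,235,185,300))
print("door");blobs(c,(0,0,150),(179,60,255),.192,(215,185,245,300))
print(onz(c,[[234,191],[243,192],[220,293],[237,296],[238,190]],.192).round(3))
print(onz(c,[[214,236]],.06).round(3),"tray top corners",onz(c,[[251,193],[329,193]],.116).round(3),onz(c,[[244,252],[327,256]],.157).round(3))
print("unit front",onz(c,[[232,180],[380,193]],.195).round(3))
E
```

```text
models
(196.0, array([396., 292.]), 410.7, -242.2, 48.9, 30.0, -22.9)
(194.0, array([442., 287.]), 422.9, -363.3, 48.3, 30.6, 10.7)
(190.5, array([446., 251.]), 517.3, -373.5, 47.5, 30.6, 26.0)
(188.0, array([396., 254.]), 509.2, -243.8, 49.0, 30.4, 18.2)
mat
(6510.0, array([420., 271.]), 467.0, -309.5, 229.6, 199.9, -84.8)
spat
(200.0, array([309., 224.]), 572.3, -20.3, 118.1, 17.0, -89.6)
plate
(149.0, array([285., 252.]), 500.0, 33.2, 183.5, 8.6, 86.6)
button
(116.5, array([359., 164.]), 698.9, -137.6, 29.3, 27.9, 44.6)
rest
(1051.5, array([161., 268.]), 467.1, 364.1, 121.7, 66.7, -7.8)
door
(1546.5, array([232., 241.]), 522.8, 152.2, 247.0, 37.4, -5.5)
[[0.638 0.151 0.192]
 [0.636 0.13  0.192]
 [0.403 0.177 0.192]
 [0.397 0.138 0.192]
 [0.641 0.142 0.192]]
[[0.548 0.22  0.06 ]] tray top corners [[ 0.648  0.121  0.116]
 [ 0.649 -0.069  0.116]] [[ 0.5    0.129  0.157]
 [ 0.492 -0.065  0.157]]
unit front [[ 0.664  0.156  0.195]
 [ 0.635 -0.186  0.195]]
```

View pics/wrist0.png

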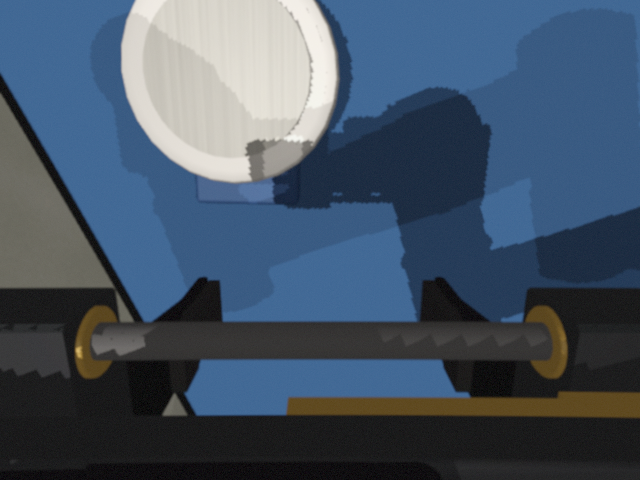

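```bash
python3 -m jog '1 50 -62 20 0; 1 50 -62 20 0; 1 50 -62 10 0;1 50 -62 10 0; 1 30 -62 0 0'; python3 - <<'E'
from h import *
print(r.sense()["joints"].round(1),np.array(snap("wrist")["T_tool_cam"]).round(3).tolist())
E
```

```text
time_s: 0.82
tcp_pos: [0.4114, 0.3331, 0.2557]
ee_rot: [[0.931, -0.366, 0.001], [-0.366, -0.931, 0.001], [0.001, -0.001, -1.0]]
wrist_force: [0.4, -0.5, -0.1]
gripper_width: 1.003
gripper_force: 0.0
[ 56.6  10.8  -8.5   0.  -70.5  11.9] [[-0.0, -0.962, -0.272, 0.074], [1.0, -0.0, 0.0, -0.0], [-0.0, -0.272, 0.962, -0.176], [0.0, 0.0, 0.0, 1.0]]
```

The wrist view shows the jaws spread along tool y with the wide body behind them. The view ahead of the tool is clear above row 280. I'll look at the tray next.

```bash
python3 -m jog '1 28 -60 40 10; 1 28 -60 40 7.5; 1 28 -60 40 0; 1 28 -60 40 0; 1 27 -60 4 0' >/dev/null; python3 -m jog '1 0 0 0 0; 1 0 0 0 0;1 0 0 0 0'; python3 - <<'E'
from h import *
snap("wrist","w1.png")
E
```

```text
time_s: 1.88
tcp_pos: [0.5256, 0.0847, 0.3879]
ee_rot: [[0.998, -0.067, -0.001], [-0.067, -0.998, -0.0], [-0.001, 0.0, -1.0]]
wrist_force: [-0.1, 0.3, -0.4]
gripper_width: 0.996
gripper_force: 0.0
```

View pics/w1.png

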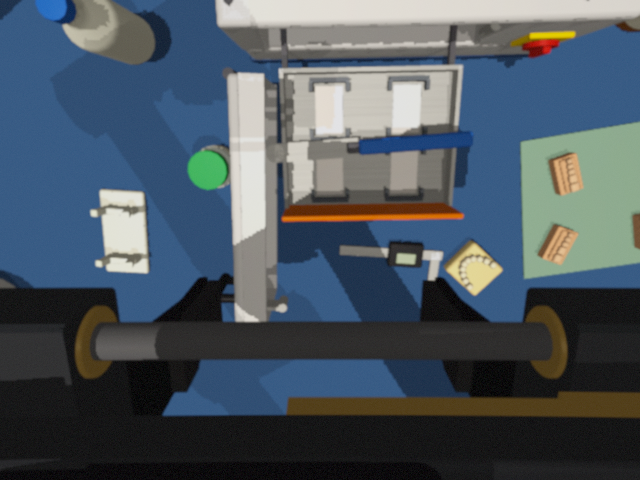

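The wrist view shows the tray pan with two nest columns at about columns 328 and 406. Back fences are at row 82 and front fences at row 195. The plate's outer edge is at row 218, the spatula handle runs (360,146)–(470,138), and the door spans columns 230–275.

```bash
python3 - <<'E'
from m import *
c=snap("wrist")
print("plate");blobs(c,(3,150,100),(15,255,255),.157,(270,195,475,230))
print("plate outer",onz(c,[[283,220],[462,217]],.157).round(4))
print("spat");blobs(c,(105,150,100),(125,255,255),.128,(350,120,480,165))
print("rim back outer corners",onz(c,[[280,68],[462,66]],.116).round(4))
print("front",onz(c,[[250,58],[515,55]],.0).round(4), "roof edge",onz(c,[[217,23],[430,20],[560,17]],.195).round(4))
print("field",onz(c,[[315,108],[343,108],[391,108],[420,108],[315,182],[343,182],[389,182],[418,182]],.096).round(4))
print("fence top ends",onz(c,[[330,78],[408,76],[330,200],[404,199]],.106).round(4))
print("door",onz(c,[[229,73],[263,73],[231,322],[268,322]],.192).round(4))
g=cv2.resize(c["pixels"][50:235,210:490,::-1],None,fx=2.8,fy=2.8,interpolation=cv2.INTER_CUBIC);cv2.imwrite("pics/w1c.png",g)
E
```

```text
plate
(1034.5, array([372., 216.]), 503.9, 33.7, 185.7, 7.6, 87.1)
plate outer [[ 0.5063  0.1255  0.157 ]
 [ 0.497  -0.0589  0.157 ]]
spat
(1464.5, array([420., 142.]), 575.2, -19.0, 120.6, 20.5, 88.7)
rim back outer corners [[ 0.6566  0.1181  0.116 ]
 [ 0.6455 -0.0679  0.116 ]]
front [[ 0.6855  0.1652  0.    ]
 [ 0.6651 -0.1727  0.    ]] roof edge [[ 0.6837  0.1596  0.195 ]
 [ 0.6741 -0.0146  0.195 ]
 [ 0.6681 -0.1192  0.195 ]]
field [[ 0.6161  0.0852  0.096 ]
 [ 0.614   0.0545  0.096 ]
 [ 0.6104  0.0017  0.096 ]
 [ 0.6081 -0.0301  0.096 ]
 [ 0.5349  0.0911  0.096 ]
 [ 0.5327  0.0587  0.096 ]
 [ 0.529   0.0055  0.096 ]
 [ 0.5267 -0.0279  0.096 ]]
fence top ends [[ 0.6447  0.0672  0.106 ]
 [ 0.6409 -0.015   0.106 ]
 [ 0.5145  0.0751  0.106 ]
 [ 0.5098 -0.0096  0.106 ]]
door [[0.6459 0.1555 0.192 ]
 [0.644  0.1265 0.192 ]
 [0.4119 0.1841 0.192 ]
 [0.4093 0.1466 0.192 ]]
```

View pics/w1c.png

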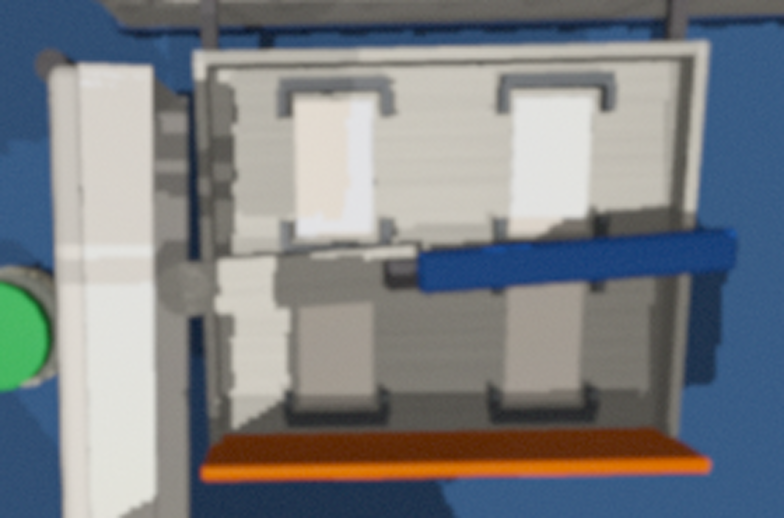

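```bash
python3 -m jog '1 -16 40 -12 -4; 1 -16 40 -12 0; 1 -16 40 -12 0; 1 -16 40 -12 0; 1 -16 40 -12 0' >/dev/null; python3 -m jog '1 -16 40 -12 0; 1 -16 40 -12 0; 1 0 0 0 0;1 0 0 0 0; 1 0 0 0 0'; python3 - <<'E'
from m import *
c=snap("wrist","w2.png")
blobs(c,(0,0,140),(179,50,255),.008,None,300)
E
```

```text
time_s: 3.22
tcp_pos: [0.4143, 0.3632, 0.3049]
ee_rot: [[0.99, -0.139, 0.001], [-0.139, -0.99, 0.001], [0.001, -0.001, -1.0]]
wrist_force: [-0.2, 0.5, 0.8]
gripper_width: 1.002
gripper_force: 0.0
(10130.5, array([610., 106.]), 454.6, 31.1, 218.6, 67.5, -5.5)
(8534.5, array([105., 273.]), 347.5, 636.3, 171.6, 117.5, 56.8)
(5564.5, array([309., 140.]), 468.9, 369.1, 120.4, 60.7, -7.4)
(456.0, array([423.,  44.]), 551.6, 231.9, 56.9, 31.0, 16.4)
```

View pics/w2.png

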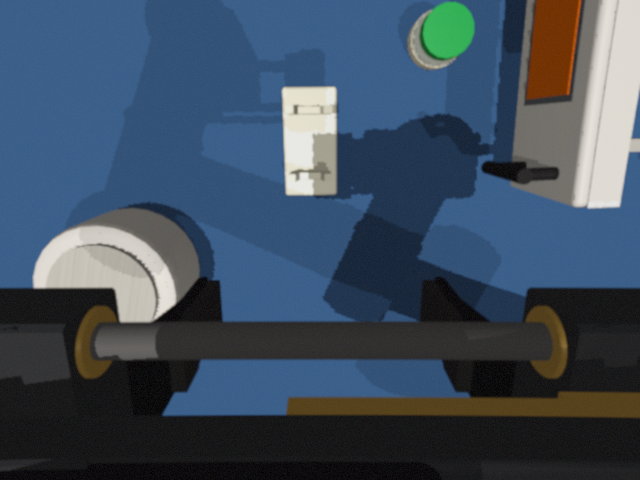

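The rest base appears at (309,140), fitting 120 x 61 mm, centred at (0.469, 0.369) with yaw −7.4°.

```bash
for i in 1; do python3 -m jog '1 12.5 -32 0 8; 1 12.5 -32 0 8; 1 12.5 -32 0 8; 1 12.5 -32 0 8; 1 12.5 -32 0 8' >/dev/null; python3 -m jog '1 12.5 -32 0 8; 1 12.5 -32 0 8; 1 12.5 -32 0 8; 1 12.5 -32 0 8; 1 12.5 -32 0 8' >/dev/null; python3 -m jog '0.6 12.5 -32 0 8; 0.6 12.5 -32 0 8; 0.6 0 0 0 0.7; 0.6 0 0 0 0;0.6 0 0 0 0'; done; python3 - <<'E'
from m import *
s=r.sense();print(np.degrees(np.arctan2(s["ee_rot"][1,0],s["ee_rot"][0,0])))
c=snap("top");blobs(c,(105,150,120),(125,255,255),.125,(270,200,345,245))
E
```

```text
time_s: 5.15
tcp_pos: [0.5638, -0.0199, 0.3045]
ee_rot: [[0.022, 1.0, 0.0], [1.0, -0.022, 0.0], [0.0, 0.0, -1.0]]
wrist_force: [-0.3, -0.5, -0.2]
gripper_width: 0.613
gripper_force: 0.0
88.73096232735715
```

```bash
python3 -m jog '0.6 0 0 -45 0; 0.6 0 0 -45 0; 0.6 0 0 -45 0; 0.6 0 0 -30 0; 0.6 0 0 -18 0' >/dev/null; python3 -m jog '0.6 0 0 0 0; 0.6 0 0 0 0; 0.6 0 0 0 0'; python3 -m jog '0.1 0 0 0 0; 0.1 0 0 0 0; 0.1 0 0 0 0; 0.1 0 0 0 0; 0.1 0 0 0 0'; python3 -m jog '0.1 0 0 20 0; 0.1 0 0 40 0; 0.1 0 0 40 0; 0.1 0 0 40 0; 0.1 0 0 40 0';python3 - <<'E'
from m import *
c=snap("scene","s2.png")
E
```

```text
time_s: 6.2
tcp_pos: [0.5648, -0.0201, 0.1225]
ee_rot: [[0.022, 1.0, 0.002], [1.0, -0.022, 0.0], [0.001, 0.002, -1.0]]
wrist_force: [0.3, 0.3, -0.5]
gripper_width: 0.598
gripper_force: 0.0
time_s: 6.82
tcp_pos: [0.564, -0.0204, 0.1212]
ee_rot: [[0.022, 1.0, -0.0], [1.0, -0.022, -0.0], [-0.0, -0.0, -1.0]]
wrist_force: [-0.5, 0.0, -0.4]
gripper_width: 0.145
gripper_force: 0.0
time_s: 7.45
tcp_pos: [0.5638, -0.0204, 0.3026]
ee_rot: [[0.022, 1.0, 0.0], [1.0, -0.022, 0.0], [0.0, 0.0, -1.0]]
wrist_force: [0.3, -0.6, 0.4]
gripper_width: 0.103
gripper_force: 0.0
```

```bash
python3 - <<'E'
from m import *
c=snap("scene");g=c["pixels"][190:340,250:460,::-1];cv2.imwrite("pics/s3.png",cv2.resize(g,None,fx=3.5,fy=3.5))
E
```

```text
(no output)
```

View pics/s3.png

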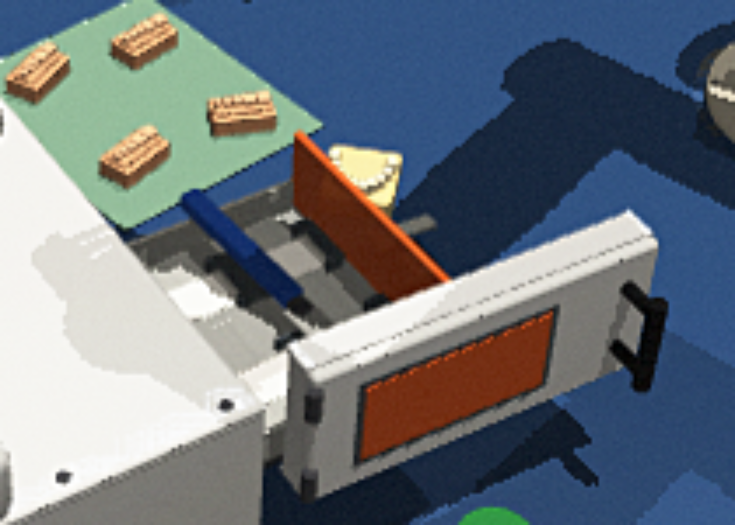

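The spatula is still on the tray, and the gripper isn't visible in this picture. I'll check which of the two is wrong.

```bash
python3 - <<'E'
from m import *
c=snap("scene");print(proj(c,r.sense()["tcp_pos"]))
a=cv2.imread("pics/scene0.png");b=cv2.imread("pics/s2.png")
print(np.abs(a.astype(int)-b).mean(),np.abs(b[:,:,::-1].astype(int)-c["pixels"]).mean(), r.sense())
w=snap("wrist");t=snap("top")
cv2.imwrite("pics/mix.png",cv2.resize(np.hstack([c["pixels"],w["pixels"],t["pixels"]])[:,:,::-1],None,fx=.416,fy=.416,interpolation=cv2.INTER_AREA))
E
```

```text
[[322.68175854 194.06779843]]
12.087236328125 3.1917881944444444 {'time_s': 7.6, 'joints': array([ 1.43784633e+01,  1.30785611e+01,  1.15152372e+00,  1.82950528e-02,
       -7.77485664e+01,  1.64345632e+02]), 'joint_velocities': array([ 0.01943446,  1.66375571, -4.1319129 , -1.43446441,  0.49703298,
       -0.01456208]), 'effort': array([-3.69000295e-02, -3.32045388e+01,  2.07624757e+01,  4.58297253e+00,
       -4.42124088e-02, -9.30497772e-04]), 'tcp_pos': array([ 0.56506411, -0.02021295,  0.30386828]), 'ee_rot': array([[ 0.02219663,  0.99973815,  0.0055619 ],
       [ 0.99975287, -0.0222031 ,  0.0011037 ],
       [ 0.0012269 ,  0.00553603, -0.99998392]]), 'wrist_force': array([-0.6549414 ,  0.25433301,  0.25134759]), 'moment': array([-0.06872522, -0.04024342,  0.00668047]), 'gripper_force': 0.0, 'gripper_width': 0.10125598070591767}
```

View pics/mix.png

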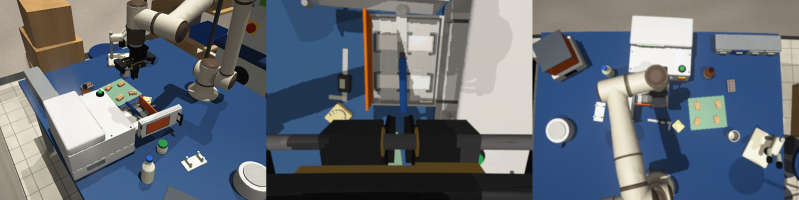

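```bash
python3 - <<'E'
from m import *
w=snap("wrist","w4.png")
for z in(.106,.116,.128): blobs(w,(105,150,100),(125,255,255),z,None,n=2)
s=snap("scene")
for z in(.106,.116,.128): blobs(s,(105,150,100),(125,255,255),z,(280,210,360,290),n=2)
E
```

```text
(1132.5, array([332., 232.]), 573.5, -46.7, 77.8, 14.9, 90.0)
(1132.5, array([332., 232.]), 573.3, -44.0, 75.7, 14.5, 90.0)
(1132.5, array([332., 232.]), 573.0, -40.7, 73.2, 14.0, 90.0)
(486.0, array([345., 219.]), 427.5, -121.5, 92.8, 89.0, -33.4)
(224.5, array([319., 246.]), 518.1, -63.2, 92.9, 70.3, 1.5)
(486.0, array([345., 219.]), 435.4, -111.7, 91.8, 88.0, -33.4)
(224.5, array([319., 246.]), 525.0, -54.0, 91.8, 69.5, 1.5)
(486.0, array([345., 219.]), 445.0, -99.8, 90.5, 86.8, -33.4)
(224.5, array([319., 246.]), 533.4, -42.9, 90.6, 68.6, 1.5)
```

View pics/w4.png

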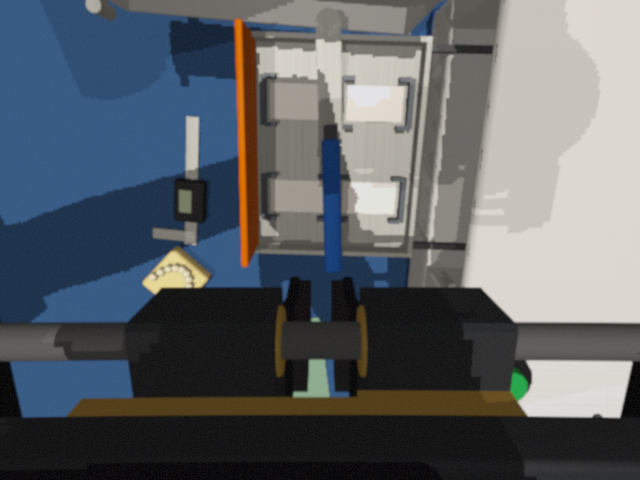

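The handle is at (332,135)–(333,270), unmoved, and both fingertips are at row 285. I'll triangulate its height from the two wrist views.

```bash
python3 - <<'E'
from m import *
w=snap("wrist");T=np.array(w["T_tool_cam"])
def cam(R,p):
    c=dict(w);c["R"]=np.array(R)@T[:3,:3];c["o"]=np.array(p)+np.array(R)@T[:3,3];return c
w1=cam([[0.998,-0.067,-0.001],[-0.067,-0.998,0],[-0.001,0,-1.]],[.5256,.0847,.3879])
def tri(c1,u1,c2,u2):
    a,b=ray(c1,[u1])[0],ray(c2,[u2])[0]
    s=np.linalg.lstsq(np.c_[a,-b],c2["o"]-c1["o"],rcond=None)[0]
    p,q=c1["o"]+s[0]*a,c2["o"]+s[1]*b;return ((p+q)/2).round(4),round(np.linalg.norm(p-q),4)
print(tri(w1,[360,146],w,[332,138]),tri(w1,[471,138],w,[333,272]))
s=r.sense();print(proj(w,[s["tcp_pos"],s["tcp_pos"]-[0,0,.008],[.574,-.079,.128],[.574,.041,.128],[.57,-.02,.12]]).round(0))
print(tri(w1,[283,220],w,[236,20]),tri(w1,[462,217],w,[244,266]))
E
```

```text
(array([0.574 , 0.0416, 0.1359]), np.float64(0.0019)) (array([ 0.5732, -0.0805,  0.1171]), np.float64(0.0017))
[[321. 288.]
 [321. 282.]
 [334. 274.]
 [332. 139.]
 [329. 209.]]
(array([0.5062, 0.1254, 0.1562]), np.float64(0.0002)) (array([ 0.5011, -0.0539,  0.1722]), np.float64(0.0))
```

```bash
python3 -m jog '0.6 2 0 -45 0; 0.6 0 0 -45 0; 0.6 0 0 -45 0; 0.6 0 0 -30 0; 0.6 0 0 -23 0' >/dev/null; python3 -m jog '0.6 0 0 0 0; 0.6 0 0 0 0; 0.6 0 0 0 0'; python3 -m jog '0 0 0 0 0; 0 0 0 0 0;  0 0 0 0 0;0 0 0 0 0;0 0 0 0 0';python3 -m jog '0 0 0 0 0; 0 0 0 0 0;  0 0 0 0 0';  python3 - <<'E'
from m import *
c=snap("wrist","w5.png");s=snap("scene")
cv2.imwrite("pics/mix2.png",np.hstack([cv2.resize(c["pixels"][100:420,160:480],(400,400)),cv2.resize(s["pixels"][120:300,240:420],(400,400))])[:,:,::-1])
E
```

```text
time_s: 8.85
tcp_pos: [0.5669, -0.0202, 0.1145]
ee_rot: [[0.022, 1.0, 0.002], [1.0, -0.022, 0.0], [0.0, 0.002, -1.0]]
wrist_force: [-0.0, -0.4, 0.2]
gripper_width: 0.599
gripper_force: 0.0
time_s: 9.48
tcp_pos: [0.5664, -0.0203, 0.1134]
ee_rot: [[0.022, 1.0, 0.001], [1.0, -0.022, 0.0], [0.0, 0.001, -1.0]]
wrist_force: [1.6, 0.3, 1.1]
gripper_width: 0.165
gripper_force: 30.0
time_s: 9.85
tcp_pos: [0.5664, -0.0203, 0.1134]
ee_rot: [[0.022, 1.0, 0.001], [1.0, -0.022, 0.0], [0.0, 0.001, -1.0]]
wrist_force: [0.6, -0.7, 0.8]
gripper_width: 0.161
gripper_force: 30.0
```

View pics/mix2.png

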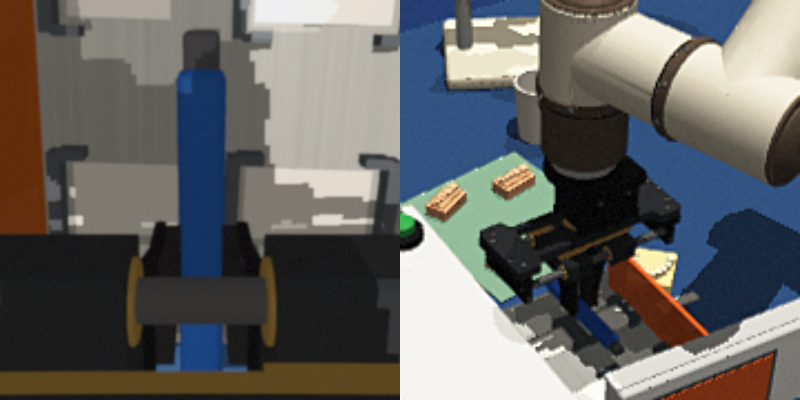

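The handle is gripped at 30 N in line with the jaws, so I'll lift and carry it to the rest.

```bash
python3 -m jog '0 0 0 20 0; 0 0 0 40 0; 0 0 0 40 0; 0 0 0 40 0; 0 0 0 40 0'; python3 -m jog '0 -8 32 0 -8; 0 -8 32 0 -8; 0 -8 32 0 -8; 0 -8 32 0 -8; 0 -8 32 0 -8' >/dev/null; python3 -m jog '0 -8 32 0 -8; 0 -8 32 0 -8; 0 -8 32 0 -8; 0 -8 32 0 -8; 0 -8 32 0 -8' >/dev/null; python3 -m jog '0 -8 32 0 -8; 0 -8 32 0 -8; 0 0 0 0 0; 0 0 0 0 0;0 0 0 0 0'; python3 - <<'E'
from m import *
w=snap("wrist","w6.png");s=r.sense();print(np.degrees(np.arctan2(s["ee_rot"][1,0],s["ee_rot"][0,0])))
z=s["tcp_pos"][2]+.014
blobs(w,(105,150,80),(125,255,255),z,None,n=2)
E
```

```text
time_s: 10.58
tcp_pos: [0.565, -0.0204, 0.2937]
ee_rot: [[0.022, 1.0, -0.003], [1.0, -0.022, 0.0], [0.0, -0.003, -1.0]]
wrist_force: [0.2, -0.4, -1.6]
gripper_width: 0.163
gripper_force: 30.0
time_s: 12.45
tcp_pos: [0.4701, 0.3626, 0.2932]
ee_rot: [[0.992, -0.127, -0.0], [-0.127, -0.992, -0.0], [-0.0, 0.0, -1.0]]
wrist_force: [0.2, 0.4, -0.8]
gripper_width: 0.158
gripper_force: 30.0
-7.314411944431731
(5533.5, array([321., 238.]), 496.4, 359.8, 71.3, 16.3, -7.3)
(1222.0, array([321., 377.]), 432.2, 367.6, 19.0, 16.8, -7.3)
```

View pics/w6.png

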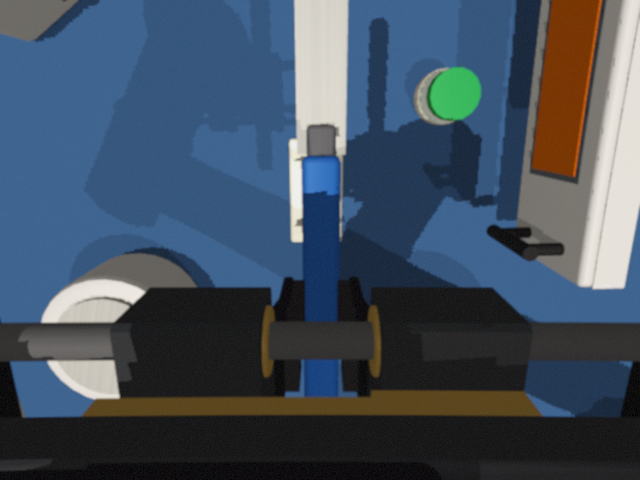

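The spatula is in line with the rest (yaw −7.3°), with the rest visible beneath it at (316,190). I'll shift by (−2, +6.5) mm and lower it.

```bash
python3 -m jog '0 -2 6.5 -40 0; 0 0 0 -60 0; 0 0 0 -60 0; 0 0 0 -60 0; 0 0 0 -30 0' >/dev/null; python3 -m jog '0 0 0 0 0; 0 0 0 0 0; 0 0 0 0 0;0 0 0 -5 0;0 0 0 -5 0'; python3 -m jog '0 0 0 -3 0; 0 0 0 -3 0; 0 0 0 0 0'
```

```text
time_s: 13.75
tcp_pos: [0.4681, 0.3703, 0.0336]
ee_rot: [[0.992, -0.127, 0.001], [-0.127, -0.992, 0.001], [0.0, -0.001, -1.0]]
wrist_force: [0.8, -1.0, -1.0]
gripper_width: 0.159
gripper_force: 30.0
time_s: 14.12
tcp_pos: [0.4679, 0.3699, 0.0268]
ee_rot: [[0.992, -0.127, -0.001], [-0.127, -0.992, -0.001], [-0.0, 0.001, -1.0]]
wrist_force: [-0.6, 0.1, -0.5]
gripper_width: 0.159
gripper_force: 30.0
```

```bash
python3 -m jog '0 0 0 -2 0; 0 0 0 0 0; 0 0 0 0 0'; python3 -m jog '0.5 0 0 0 0; 0.5 0 0 0 0; 0.5 0 0 0 0; 0.5 0 0 0 0;0.5 0 0 0 0'; python3 -m jog '0.5 0 0 20 0; 0.5 0 0 60 0; 0.5 0 0 60 0; 0.5 0 0 60 0; 0.5 0 0 60 0'; python3 - <<'E'
from m import *
c=snap("scene");cv2.imwrite("pics/s7.png",cv2.resize(c["pixels"][330:430,400:540,::-1],None,fx=4,fy=4))
w=snap("wrist")
for z in (.03,.04):blobs(w,(105,150,80),(125,255,255),z,None,n=2)
E
```

```text
time_s: 14.5
tcp_pos: [0.4682, 0.3703, 0.0254]
ee_rot: [[0.992, -0.127, 0.0], [-0.127, -0.992, 0.0], [0.0, -0.0, -1.0]]
wrist_force: [0.6, -0.4, 0.8]
gripper_width: 0.161
gripper_force: 30.0
time_s: 15.12
tcp_pos: [0.468, 0.3701, 0.0252]
ee_rot: [[0.992, -0.127, -0.0], [-0.127, -0.992, -0.0], [-0.0, 0.0, -1.0]]
wrist_force: [0.6, -0.3, 0.7]
gripper_width: 0.493
gripper_force: 0.0
time_s: 15.75
tcp_pos: [0.4677, 0.3698, 0.2874]
ee_rot: [[0.992, -0.127, 0.0], [-0.127, -0.992, 0.0], [0.0, -0.0, -1.0]]
wrist_force: [0.2, 0.7, -0.0]
gripper_width: 0.497
gripper_force: 0.0
(1006.5, array([326., 202.]), 468.2, 371.3, 121.0, 16.1, -7.0)
(1006.5, array([326., 202.]), 469.9, 371.0, 118.3, 15.7, -7.0)
```

View pics/s7.png

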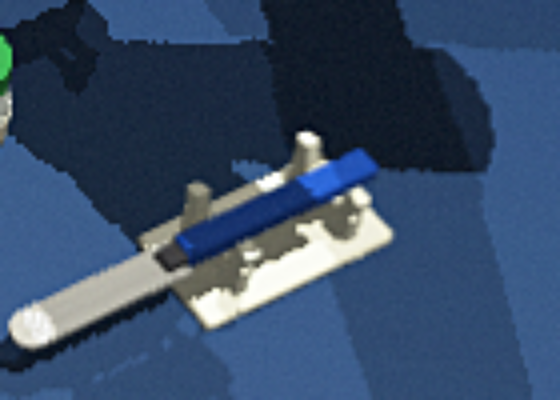

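The spatula lies in both notches (handle fit 120 mm, centre (0.469, 0.371), −7°). Next I'll swing the door further open from its inner side.

```bash
python3 -m jog '0 -5 -36 0 4; 0 -5 -36 0 0; 0 -5 -36 0 0; 0 -5 -36 0 0; 0 -5 -36 0 0' >/dev/null; python3 -m jog '0 -5 -36 0 0; 0 -5 -36 0 0; 0 -5 -36 0 0; 0 0 0 0 0; 0 0 0 0 0'; python3 -m jog '0 0 0 -45 0; 0 0 0 -45 0; 0 0 0 -40 0; 0 0 0 0 0; 0 0 0 0 0'; python3 -m jog '0 0 10 0 0; 0 0 10 0 0; 0 0 10 0 0; 0 0 10 0 0; 0 0 10 0 0';python3 -m jog '0 3 12 0 0; 0 3 12 0 0; 0 3 12 0 0; 0 3 12 0 0; 0 3 12 0 0';python3 -m jog '0 4 10 0 0; 0 4 10 0 0; 0 0 0 0 0'; python3 -m jog '0 0 -20 0 0; 0 0 -20 0 0; 0 0 0 50 0; 0 0 0 50 0;0 0 0 50 0'
```

```text
time_s: 17.1
tcp_pos: [0.4281, 0.0823, 0.2852]
ee_rot: [[0.998, -0.057, 0.0], [-0.057, -0.998, 0.0], [0.0, -0.0, -1.0]]
wrist_force: [-0.5, -0.3, 0.0]
gripper_width: 0.008
gripper_force: 0.0
time_s: 17.73
tcp_pos: [0.4294, 0.0831, 0.1566]
ee_rot: [[0.998, -0.056, 0.002], [-0.056, -0.998, 0.001], [0.002, -0.001, -1.0]]
wrist_force: [-0.1, 0.6, 0.5]
gripper_width: 0.003
gripper_force: 0.0
time_s: 18.35
tcp_pos: [0.428, 0.1329, 0.1553]
ee_rot: [[0.998, -0.057, 0.0], [-0.057, -0.998, 0.0], [0.0, -0.0, -1.0]]
wrist_force: [0.6, -0.4, -0.3]
gripper_width: 0.008
gripper_force: 0.0
time_s: 18.98
tcp_pos: [0.4433, 0.1929, 0.1552]
ee_rot: [[0.998, -0.057, -0.0], [-0.057, -0.998, -0.0], [-0.0, 0.0, -1.0]]
wrist_force: [-0.2, -0.5, 0.6]
gripper_width: 0.008
gripper_force: 0.3
time_s: 19.35
tcp_pos: [0.4501, 0.2103, 0.1549]
ee_rot: [[0.998, -0.057, -0.004], [-0.057, -0.998, -0.005], [-0.003, 0.006, -1.0]]
wrist_force: [-1.7, -5.7, 3.2]
gripper_width: 0.007
gripper_force: 3.2
time_s: 19.98
tcp_pos: [0.451, 0.1709, 0.3071]
ee_rot: [[0.998, -0.058, 0.001], [-0.058, -0.998, 0.001], [0.001, -0.001, -1.0]]
wrist_force: [0.6, 0.4, -0.9]
gripper_width: 0.007
gripper_force: 0.0
```

```bash
python3 -m jog '0.6 27 -35 5 0; 0.6 27 -35 5 0; 0.6 27 -35 5 0; 0.6 27 -35 5 0; 0.6 0 0 0 0'>/dev/null; python3 -m jog '0.6 0 0 0 0; 0.6 0 0 0 0';  python3 - <<'E'
from m import *
w=snap("wrist","w8.png");np.save("w8pose.npy",np.c_[w["R"],w["o"]])
g=w["pixels"][20:320,160:500,::-1];cv2.imwrite("pics/w8c.png",cv2.resize(g,None,fx=2,fy=2,interpolation=cv2.INTER_CUBIC))
print("door",proj(w,[.646,.156,.192]))
E
```

```text
time_s: 20.85
tcp_pos: [0.5585, 0.0325, 0.3254]
ee_rot: [[0.998, -0.056, 0.0], [-0.056, -0.998, 0.0], [0.0, -0.0, -1.0]]
wrist_force: [0.3, -0.3, 0.1]
gripper_width: 0.589
gripper_force: 0.0
door [[145.12327304 114.04956568]]
```

View pics/w8c.png

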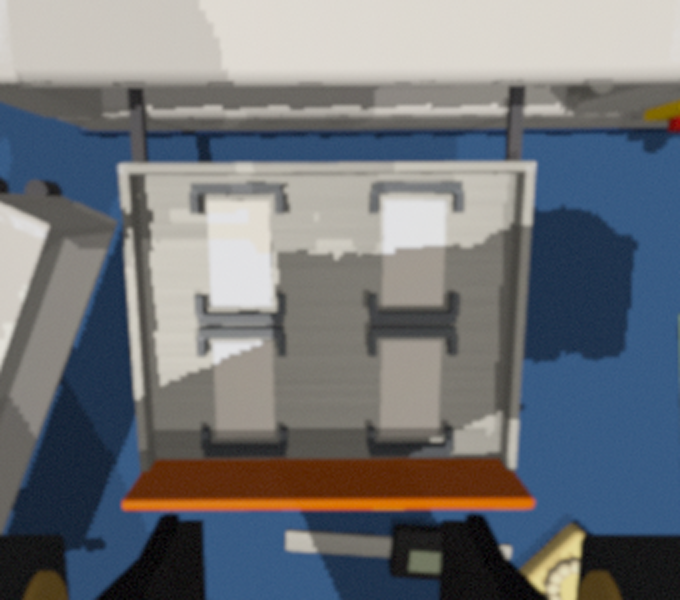

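The crop shows four clear nests, with fence outlines in crop pixels of back-left (190–288, 184–325), back-right (367–464, 182–326), front-left (198–287, 328–455) and front-right (366–457, 328–455). The door now stands well clear on the left.

```bash
python3 - <<'E'
from m import *
w=snap("wrist")
Q={"BL3":[(190,184),(288,184),(197,325),(284,325)],"BR2":[(370,182),(464,182),(366,326),(460,326)],"FL1":[(198,328),(286,328),(201,455),(287,455)],"FR0":[(367,328),(457,328),(366,455),(453,455)]}
for k,q in Q.items():
    p=onz(w,np.array(q)/2+[160,20],.106);print(k,p.mean(0).round(4),np.ptp(p,0).round(3))
p=onz(w,np.array([(120,163),(535,163),(150,463),(508,463)])/2+[160,20],.116);print(p.round(4).tolist())
p=onz(w,np.array([(123,508),(534,508)])/2+[160,20],.157);print(p.round(4).tolist())
E
python3 -m jog '0.7 -3 -42 0 0; 0.7 -3 -42 0 0; 0.7 -3 -42 0 0; 0.7 -3 -42 0 0; 0.7 -3 -42 0 0'>/dev/null;python3 -m jog '0.7 -3 -42 0 0; 0.7 -3 -42 0 0; 0.7 -3 -42 0 0; 0.7 0 0 0 0; 0.7 0 0 0 0';python3 - <<'E'
from m import *
w=snap("wrist","w9.png")
blobs(w,(5,60,80),(20,255,255),.019,None,300)
E
```

```text
BL3 [0.6122 0.0691 0.106 ] [0.068 0.049 0.   ]
BR2 [ 0.6076 -0.0145  0.106 ] [0.07  0.048 0.   ]
FL1 [0.5453 0.0731 0.106 ] [0.067 0.048 0.   ]
FR0 [ 0.5406 -0.0108  0.106 ] [0.068 0.047 0.   ]
[[0.6565, 0.1186, 0.116], [0.646, -0.0684, 0.116], [0.5143, 0.1215, 0.116], [0.5043, -0.0575, 0.116]]
[[0.5062, 0.1262, 0.157], [0.4958, -0.0602, 0.157]]
time_s: 22.2
tcp_pos: [0.5351, -0.3031, 0.3252]
ee_rot: [[0.998, -0.056, 0.0], [-0.056, -0.998, 0.0], [0.0, -0.0, -1.0]]
wrist_force: [0.5, 0.2, 0.3]
gripper_width: 0.7
gripper_force: 0.0
(8060.5, array([430., 405.]), 226.2, -431.1, 591.5, 40.4, 86.8)
(2293.0, array([320.,  19.]), 711.2, -312.6, 69.3, 45.0, 86.7)
(1668.0, array([ 41., 255.]), 467.3, 43.6, 117.4, 31.5, 86.7)
(1100.0, array([487., 341.]), 316.1, -510.1, 109.2, 37.7, 7.0)
(1095.5, array([155., 341.]), 340.9, -72.6, 109.3, 37.5, -13.7)
(1004.5, array([381., 196.]), 520.6, -374.7, 52.2, 30.4, 26.7)
```

View pics/w9.png

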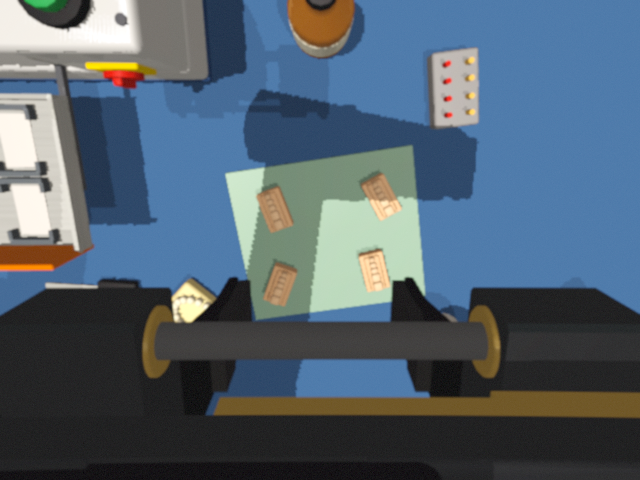

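The view shows the models at (274,208), (381,196), (280,284) and (374,270), with a free passage around each.

```bash
python3 - <<'E'
from m import *
w=snap("wrist")
for z in(.019,.024):
    print(z);blobs(w,(4,60,70),(20,255,255),z,(240,165,410,312),200)
t=snap("top");blobs(t,(5,60,100),(20,255,255),.021,(375,230,470,315))
E
```

```text
0.019
(996.0, array([381., 196.]), 520.6, -374.7, 51.9, 30.3, 26.9)
(984.0, array([275., 209.]), 512.0, -244.9, 51.5, 31.3, 16.6)
(893.0, array([374., 270.]), 425.7, -364.5, 54.7, 30.9, 11.6)
(888.0, array([280., 284.]), 413.4, -243.0, 56.3, 30.8, -22.9)
0.024
(996.0, array([381., 196.]), 521.5, -374.0, 51.3, 30.0, 26.9)
(984.0, array([275., 209.]), 513.0, -245.6, 51.0, 31.0, 16.6)
(893.0, array([374., 270.]), 427.6, -363.9, 54.1, 30.5, 11.6)
(888.0, array([280., 284.]), 415.4, -243.7, 55.7, 30.5, -22.9)
(198.0, array([396., 292.]), 410.1, -241.9, 49.5, 30.1, -24.2)
(195.0, array([442., 287.]), 422.9, -363.1, 48.2, 31.1, 11.3)
(187.5, array([446., 251.]), 517.6, -374.2, 47.3, 30.6, 26.0)
(184.0, array([397., 254.]), 509.2, -242.7, 49.7, 32.1, 18.6)
```

```bash
python3 -m jog '0.55 -5.5 -24 -20 9.9; 0.55 -5.5 -24 -20 9.9; 0.55 -5.5 -23 -20 9.9; 0.55 0 0 -60 0; 0.55 0 0 -60 0' >/dev/null; python3 -m jog '0.55 0 0 -60 0; 0.55 0 0 -40 0; 0.55 0 0 -20 0; 0.55 0 0 0 0; 0.55 0 0 0 0'; python3 - <<'E'
from m import *
s=r.sense();print(np.degrees(np.arctan2(s["ee_rot"][1,0],s["ee_rot"][0,0])))
E
```

```text
time_s: 23.6
tcp_pos: [0.5198, -0.3749, 0.0267]
ee_rot: [[0.895, 0.446, 0.002], [0.446, -0.895, -0.001], [0.001, 0.002, -1.0]]
wrist_force: [0.1, -0.6, 0.7]
gripper_width: 0.549
gripper_force: 0.0
26.501168299254708
```

```bash
python3 -m jog '0.55 -1 0 -8 0; 0.55 0 0 -4.5 0; 0.55 0 0 0 0; 0 0 0 0 0; 0 0 0 0 0' ; python3 -m jog '0 0 0 0 0; 0 0 0 0 0; 0 0 0 0 0;0 0 0 10 0; 0 0 0 40 0';python3 -m jog '0 0 0 50 0; 0 0 0 50 0; 0 0 0 50 0;0 0 0 50 0; 0 0 0 30 0'>/dev/null; python3 -m jog '0 8 36 0 -9.9; 0 8 36 0 -9.9; 0 8 36 0 -9.9;0 8 36 0 0; 0 8 36 0 0'>/dev/null; python3 -m jog '0 8 36 0 0; 0 8 36 0 0; 0 8 36 0 0;0 8 36 0 0; 0 8 36 0 0'>/dev/null; python3 -m jog '0 0 0 0 0; 0 0 0 0 0; 0 0 0 0 0'; python3 - <<'E'
from m import *
s=r.sense();print(np.degrees(np.arctan2(s["ee_rot"][1,0],s["ee_rot"][0,0])))
w=snap("wrist","w10.png");blobs(w,(4,60,40),(20,255,255),s["tcp_pos"][2]+.005,(250,180,390,420),100)
E
```

```text
time_s: 24.22
tcp_pos: [0.5177, -0.375, 0.0129]
ee_rot: [[0.896, 0.445, 0.0], [0.445, -0.896, -0.0], [0.0, 0.0, -1.0]]
wrist_force: [-0.3, 0.0, 0.5]
gripper_width: 0.405
gripper_force: 0.0
time_s: 24.85
tcp_pos: [0.5156, -0.3739, 0.061]
ee_rot: [[0.896, 0.445, -0.006], [0.445, -0.896, 0.003], [-0.004, -0.005, -1.0]]
wrist_force: [0.2, -0.6, -0.1]
gripper_width: 0.175
gripper_force: 30.0
time_s: 27.1
tcp_pos: [0.5973, -0.0157, 0.293]
ee_rot: [[0.998, -0.058, 0.0], [-0.058, -0.998, -0.0], [0.0, 0.0, -1.0]]
wrist_force: [0.8, -0.5, -0.3]
gripper_width: 0.169
gripper_force: 30.0
-3.336702525206711
(4711.5, array([321., 272.]), 604.6, -15.9, 44.5, 29.7, -3.4)
(2589.0, array([321., 405.]), 538.7, -11.4, 69.4, 15.0, 86.9)
(672.5, array([265., 337.]), 575.5, 11.8, 42.3, 7.3, -9.7)
(633.0, array([377., 341.]), 570.5, -40.5, 38.2, 6.7, -0.2)
```

View pics/w10.png

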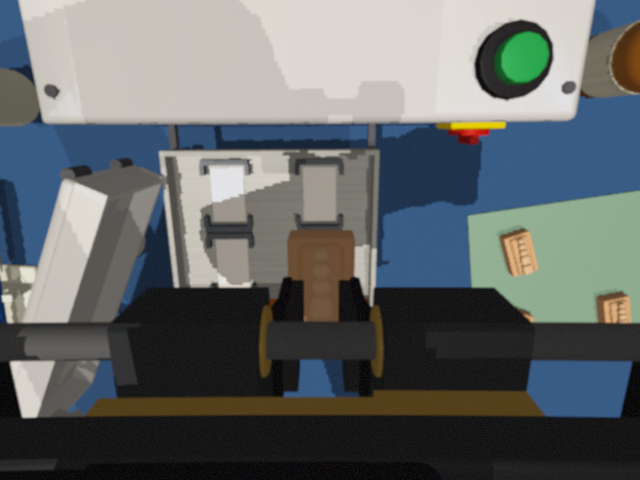

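The model is held level and in line with the nest (yaw −3.4°), visible at (321,272). The jaws are gripping its narrower tooth row, which suits the fence gap. I'll place it in the back-right nest.

```bash
python3 -m jog '0 9.3 1 -40 0; 0 0 0 -40 0; 0 0 0 -40 0; 0 0 0 -30 0; 0 0 0 -24 0' >/dev/null; python3 -m jog '0 0 0 0 0; 0 0 0 0 0; 0 0 0 -5 0; 0 0 0 -5 0; 0 0 0 0 0';python3 -m jog '0 0 0 -2 0; 0 0 0 0 0; 0 0 0 0 0'
```

```text
time_s: 28.4
tcp_pos: [0.6065, -0.0139, 0.1084]
ee_rot: [[0.998, -0.057, -0.001], [-0.057, -0.998, -0.0], [-0.001, 0.0, -1.0]]
wrist_force: [0.2, 0.0, -0.2]
gripper_width: 0.171
gripper_force: 30.0
time_s: 28.78
tcp_pos: [0.6069, -0.0138, 0.1068]
ee_rot: [[0.998, -0.057, 0.0], [-0.057, -0.998, -0.0], [0.0, 0.0, -1.0]]
wrist_force: [0.4, 0.4, -0.1]
gripper_width: 0.174
gripper_force: 30.0
```

```bash
python3 -m jog '0.5 0 0 0 0; 0.5 0 0 0 0; 0.5 0 0 0 0; 0.5 0 0 0 0; 0.5 0 0 20 0'; python3 -m jog '0.5 0 0 50 0; 0.5 0 0 50 0; 0.5 0 0 50 0; 0.5 -13 0 25 0; 0.5 -14 -25 0 0' >/dev/null; python3 - <<'E'
from m import *
w=snap("wrist");blobs(w,(4,60,40),(20,255,255),.112,(180,100,480,300),100,n=2);np.save("p.npy",w["pixels"])
E
python3 -m jog '0.55 -14 -34 0 10; 0.55 -14 -34 0 10; 0.55 -14 -34 0 0.7; 0.55 -14 -34 0 0; 0.55 -14 -34 0 0' >/dev/null;python3 -m jog '0.55 0 -34 0 0; 0.55 0 0 -60 0; 0.55 0 0 -60 0; 0.55 0 0 -60 0; 0.55 0 0 -50 0'>/dev/null;python3 -m jog '0.55 0 0 -25 0; 0.55 0 0 0 0; 0.55 0 0 0 0';python3 - <<'E'
from m import *
s=r.sense();print(np.degrees(np.arctan2(s["ee_rot"][1,0],s["ee_rot"][0,0])))
E
```

```text
time_s: 29.4
tcp_pos: [0.6055, -0.0141, 0.1253]
ee_rot: [[0.998, -0.057, -0.004], [-0.057, -0.998, -0.001], [-0.004, 0.001, -1.0]]
wrist_force: [0.4, -0.9, -0.7]
gripper_width: 0.498
gripper_force: 0.0
(1819.0, array([293., 179.]), 608.1, -13.5, 51.1, 30.6, -3.6)
(1437.0, array([308., 290.]), 499.6, -22.4, 78.1, 20.1, 86.9)
time_s: 31.7
tcp_pos: [0.5099, -0.2435, 0.0474]
ee_rot: [[0.954, 0.299, 0.001], [0.299, -0.954, -0.0], [0.001, 0.001, -1.0]]
wrist_force: [-0.1, 0.2, 0.4]
gripper_width: 0.55
gripper_force: 0.0
17.41147311807715
```

```bash
python3 -m jog '0.55 0 0 -20 0; 0.55 0 0 -14 0; 0.55 0 0 0 0; 0 0 0 0 0; 0 0 0 0 0' ; python3 -m jog '0 0 0 0 0; 0 0 0 0 0; 0 0 0 0 0;0 0 0 10 0; 0 0 0 40 0';python3 -m jog '0 0 0 50 0; 0 0 0 50 0; 0 0 0 50 0;0 0 0 50 0; 0 0 0 40 0'>/dev/null; python3 -m jog '0 10 31 0 -10; 0 10 31 0 -10; 0 10 31 0 -0.7;0 10 31 0 0; 0 10 31 0 0'>/dev/null; python3 -m jog '0 10 31 0 0; 0 10 31 0 0; 0 10 31 0 0;0 10 31 0 0; 0 10 31 0 0'>/dev/null; python3 -m jog '0 0 0 0 0; 0 0 0 0 0; 0 0 0 0 0'; python3 - <<'E'
from m import *
s=r.sense();print(np.degrees(np.arctan2(s["ee_rot"][1,0],s["ee_rot"][0,0])))
w=snap("wrist","w11.png");blobs(w,(4,60,40),(20,255,255),s["tcp_pos"][2]+.005,(250,180,390,420),100,n=1)
E
```

```text
time_s: 32.33
tcp_pos: [0.5105, -0.243, 0.0135]
ee_rot: [[0.954, 0.3, 0.002], [0.3, -0.954, -0.0], [0.001, 0.001, -1.0]]
wrist_force: [-0.4, 0.1, 0.6]
gripper_width: 0.403
gripper_force: 0.0
time_s: 32.95
tcp_pos: [0.5078, -0.2423, 0.0613]
ee_rot: [[0.954, 0.299, -0.006], [0.299, -0.954, 0.001], [-0.005, -0.003, -1.0]]
wrist_force: [0.6, -0.6, -0.1]
gripper_width: 0.169
gripper_force: 30.0
time_s: 35.2
tcp_pos: [0.6095, 0.0662, 0.3031]
ee_rot: [[0.998, -0.058, 0.0], [-0.058, -0.998, 0.0], [0.0, -0.0, -1.0]]
wrist_force: [-0.1, 0.7, -1.0]
gripper_width: 0.172
gripper_force: 30.0
-3.333274860646046
(4613.5, array([321., 273.]), 616.6, 66.2, 44.0, 29.9, -3.3)
```

```bash
python3 -m jog '0 1.7 2.5 -50 0; 0 0 0 -50 0; 0 0 0 -40 0; 0 0 0 -30 0; 0 0 0 -14 0' >/dev/null; python3 -m jog '0 0 0 0 0; 0 0 0 0 0; 0 0 0 -6 0; 0 0 0 -6 0; 0 0 0 0 0';python3 -m jog '0 0 0 0 0; 0.5 0 0 0 0; 0.5 0 0 0 0; 0.5 0 0 0 0; 0.5 0 0 0 0'; python3 -m jog '0.5 0 0 20 0;0.5 0 0 50 0; 0.5 0 0 50 0; 0.5 -14 -25 50 0; 0.5 -14 -25 25 0' >/dev/null; python3 - <<'E'
from m import *
w=snap("wrist");blobs(w,(4,60,40),(20,255,255),.112,(150,100,480,300),100,n=3)
print(r.sense()["tcp_pos"])
E
```

```text
time_s: 36.5
tcp_pos: [0.6125, 0.0699, 0.109]
ee_rot: [[0.998, -0.056, 0.003], [-0.056, -0.998, 0.001], [0.003, -0.001, -1.0]]
wrist_force: [-2.6, -0.3, 7.2]
gripper_width: 0.17
gripper_force: 30.0
time_s: 37.12
tcp_pos: [0.6125, 0.0699, 0.109]
ee_rot: [[0.998, -0.056, 0.003], [-0.056, -0.998, 0.001], [0.003, -0.001, -1.0]]
wrist_force: [-3.1, 0.0, 7.7]
gripper_width: 0.48
gripper_force: 0.0
(1854.0, array([321., 290.]), 502.2, 24.3, 100.8, 20.1, 86.8)
(1846.0, array([264., 179.]), 612.7, 69.7, 52.2, 32.0, -3.8)
(1844.5, array([356., 179.]), 608.5, -13.6, 51.2, 30.8, -2.7)
[0.5835601  0.01673423 0.3087146 ]
```

```bash
python3 - <<'E'
from m import *
w=snap("wrist");g=w["pixels"][100:300,140:460,::-1];cv2.imwrite("pics/w12.png",cv2.resize(g,None,fx=2.4,fy=2.4,interpolation=cv2.INTER_CUBIC))
E
```

```text
(no output)
```

View pics/w12.png

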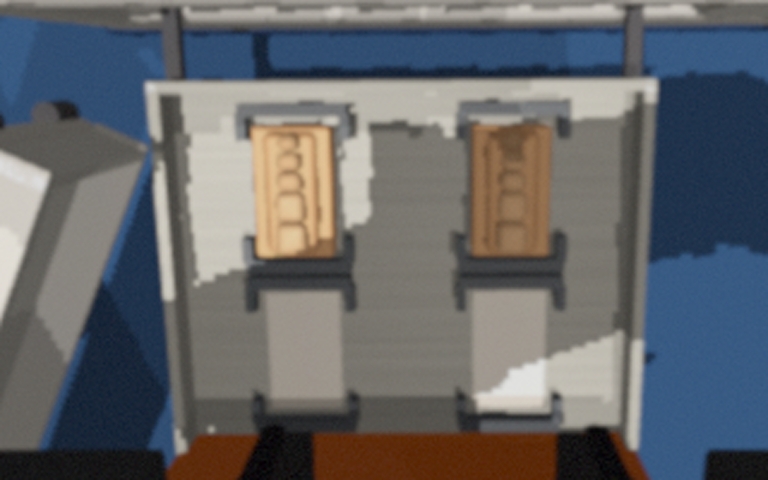

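Both back models sit inside their fences, at crop (292,190) and (510,190). I have also viewed more pictures than the 14 allowed, so from here I'll work from measurements only.

```bash
python3 -m jog '0.55 -14.5 -34.5 0 8; 0.55 -14.5 -34.5 0 6.8; 0.55 -14.5 -34.5 0 0; 0.55 -14.5 -34.5 0 0; 0.55 -14.5 -34.5 0 0' >/dev/null;python3 -m jog '0.55 -14.5 -34.5 0 0; 0.55 -14.5 -34.5 0 0; 0.55 -14.5 -34.5 0 0; 0.55 -14.5 -34.5 0 0; 0.55 -14.5 -34.5 0 0' >/dev/null; python3 -m jog '0.55 -14.5 -34.5 -40 0; 0.55 0 0 -60 0; 0.55 0 0 -60 0; 0.55 0 0 -60 0;0.55 0 0 -40 0' >/dev/null; python3 -m jog '0.55 0 0 0 0; 0.55 0 0 0 0; 0.55 0 0 0 0'; python3 - <<'E'
from m import *
s=r.sense();print(np.degrees(np.arctan2(s["ee_rot"][1,0],s["ee_rot"][0,0])))
E
```

```text
time_s: 40.1
tcp_pos: [0.4256, -0.3605, 0.0438]
ee_rot: [[0.98, 0.2, 0.004], [0.2, -0.98, -0.002], [0.003, 0.003, -1.0]]
wrist_force: [-0.5, -0.1, 1.0]
gripper_width: 0.55
gripper_force: 0.0
11.549623166474573
```

```bash
python3 -m jog '0.55 -2 -3 -20 0; 0.55 0 0 -11 0; 0.55 0 0 0 0; 0 0 0 0 0; 0 0 0 0 0' ; python3 -m jog '0 0 0 0 0; 0 0 0 0 0; 0 0 0 0 0;0 0 0 10 0; 0 0 0 40 0';python3 -m jog '0 0 0 50 0; 0 0 0 50 0; 0 0 0 50 0;0 0 0 50 0; 0 0 0 40 0'>/dev/null; python3 -m jog '0 10.6 32 0 -8; 0 10.6 32 0 -6.8; 0 10.6 32 0 0;0 10.6 32 0 0; 0 10.6 32 0 0'>/dev/null; python3 -m jog '0 10.6 32 0 0; 0 10.6 32 0 0; 0 10.6 32 0 0;0 10.6 32 0 0; 0 10.6 32 0 0'>/dev/null; python3 -m jog '0 10.6 32 0 0; 0 0 0 0 0; 0 0 0 0 0; 0 0 0 0 0'; python3 - <<'E'
from m import *
s=r.sense();print(np.degrees(np.arctan2(s["ee_rot"][1,0],s["ee_rot"][0,0])))
w=snap("wrist");blobs(w,(4,60,40),(20,255,255),s["tcp_pos"][2]+.005,(250,180,390,420),100,n=1)
E
```

```text
time_s: 40.72
tcp_pos: [0.4226, -0.3631, 0.0114]
ee_rot: [[0.98, 0.2, 0.001], [0.2, -0.98, -0.001], [0.001, 0.001, -1.0]]
wrist_force: [0.4, -0.7, 0.4]
gripper_width: 0.403
gripper_force: 0.0
time_s: 41.35
tcp_pos: [0.4201, -0.3619, 0.0594]
ee_rot: [[0.98, 0.199, -0.006], [0.199, -0.98, 0.003], [-0.005, -0.004, -1.0]]
wrist_force: [1.0, -0.1, -0.8]
gripper_width: 0.179
gripper_force: 30.0
time_s: 43.72
tcp_pos: [0.5382, -0.0117, 0.301]
ee_rot: [[0.998, -0.058, 0.0], [-0.058, -0.998, -0.0], [0.0, 0.0, -1.0]]
wrist_force: [-0.7, 0.5, -0.5]
gripper_width: 0.176
gripper_force: 30.0
-3.3381120525706027
(6338.0, array([315., 267.]), 545.7, -9.7, 58.7, 44.9, 87.9)
```

```bash
python3 - <<'E'
from m import *
s=r.sense();w=snap("wrist")
for hi in(170,190,210):blobs(w,(4,60,40),(20,hi,255),s["tcp_pos"][2]+.005,(270,180,372,420),300,n=1)
E
```

```text
(4845.5, array([319., 266.]), 545.6, -11.6, 45.0, 44.5, 86.6)
(4888.0, array([319., 266.]), 545.6, -11.6, 45.0, 44.5, 86.6)
(4928.5, array([322., 266.]), 545.6, -11.8, 45.3, 44.5, 86.6)
```

```bash
python3 -m jog '0 1.2 0.8 -50 0; 0 0 0 -50 0; 0 0 0 -40 0; 0 0 0 -30 0; 0 0 0 -14 0' >/dev/null; python3 -m jog '0 0 0 0 0; 0 0 0 0 0; 0 0 0 -6 0; 0 0 0 -5 0; 0 0 0 0 0';python3 -m jog '0 0 0 0 0; 0.5 0 0 0 0; 0.5 0 0 0 0; 0.5 0 0 0 0; 0.5 0 0 0 0'; python3 -m jog '0.5 0 0 20 0;0.5 0 0 50 0; 0.5 0 0 50 0; 0.5 10 20 50 0; 0.5 10 20 25 0' >/dev/null; python3 - <<'E'
from m import *
w=snap("wrist");blobs(w,(4,60,40),(20,200,255),.112,(150,100,480,300),100,n=5)
print(r.sense()["tcp_pos"])
E
```

```text
time_s: 45.08
tcp_pos: [0.5395, -0.0101, 0.1053]
ee_rot: [[0.998, -0.057, -0.001], [-0.057, -0.998, -0.0], [-0.001, 0.0, -1.0]]
wrist_force: [0.7, 0.5, -0.9]
gripper_width: 0.177
gripper_force: 30.0
time_s: 45.7
tcp_pos: [0.5399, -0.0101, 0.1058]
ee_rot: [[0.998, -0.057, 0.0], [-0.057, -0.998, 0.0], [0.0, -0.0, -1.0]]
wrist_force: [0.0, -0.3, 0.4]
gripper_width: 0.481
gripper_force: 0.0
(1920.5, array([367., 153.]), 607.8, -13.4, 51.0, 31.7, -3.8)
(1919.5, array([274., 153.]), 612.6, 70.0, 50.9, 32.0, -3.3)
(1742.5, array([364., 224.]), 542.6, -9.5, 52.6, 31.5, -2.5)
(191.0, array([321., 260.]), 507.0, 33.9, 189.7, 11.6, 87.6)
[0.56334377 0.03220955 0.30666658]
```

```bash
python3 -m jog '0.55 -19 -34.3 0 -10; 0.55 -19 -34.3 0 -10.2; 0.55 -19 -34.3 0 0; 0.55 -19 -34.3 0 0; 0.55 -19 -34.3 0 0' >/dev/null;python3 -m jog '0.55 -19 -34.3 0 0; 0.55 -19 -34.3 0 0; 0.55 -19 -34.3 0 0; 0.55 0 0 -60 0; 0.55 0 0 -60 0' >/dev/null; python3 -m jog '0.55 0 0 -60 0; 0.55 0 0 -50 0; 0.55 0 0 -30 0; 0.55 0 0 0 0;0.55 0 0 0 0'; python3 - <<'E'
from m import *
s=r.sense();print(np.degrees(np.arctan2(s["ee_rot"][1,0],s["ee_rot"][0,0])))
E
```

```text
time_s: 48.25
tcp_pos: [0.4088, -0.2448, 0.0418]
ee_rot: [[0.917, -0.398, 0.002], [-0.398, -0.917, -0.001], [0.002, -0.0, -1.0]]
wrist_force: [0.3, -0.4, 0.4]
gripper_width: 0.55
gripper_force: 0.0
-23.447175780342352
```

```bash
python3 -m jog '0.55 1.5 2.5 -18 0; 0.55 0 0 -11 0; 0.55 0 0 0 0; 0 0 0 0 0; 0 0 0 0 0' ; python3 -m jog '0 0 0 0 0; 0 0 0 0 0; 0 0 0 0 0;0 0 0 10 0; 0 0 0 40 0';python3 -m jog '0 0 0 50 0; 0 0 0 50 0; 0 0 0 50 0;0 0 0 50 0; 0 0 0 40 0'>/dev/null; python3 -m jog '0 13.4 31.5 0 10; 0 13.4 31.5 0 10.2; 0 13.4 31.5 0 0;0 13.4 31.5 0 0; 0 13.4 31.5 0 0'>/dev/null; python3 -m jog '0 13.4 31.5 0 0; 0 13.4 31.5 0 0; 0 13.4 31.5 0 0;0 13.4 31.5 0 0; 0 13.4 31.5 0 0'>/dev/null; python3 -m jog '0 0 0 0 0; 0 0 0 0 0; 0 0 0 0 0'; python3 - <<'E'
from m import *
s=r.sense();print(np.degrees(np.arctan2(s["ee_rot"][1,0],s["ee_rot"][0,0])))
w=snap("wrist");blobs(w,(4,60,40),(20,190,255),s["tcp_pos"][2]+.005,(270,180,372,420),300,n=1)
E
```

```text
time_s: 48.88
tcp_pos: [0.4098, -0.2421, 0.0123]
ee_rot: [[0.917, -0.398, 0.001], [-0.398, -0.917, -0.0], [0.001, -0.0, -1.0]]
wrist_force: [-0.2, -0.1, -0.2]
gripper_width: 0.4
gripper_force: 0.0
time_s: 49.5
tcp_pos: [0.4074, -0.2415, 0.0608]
ee_rot: [[0.917, -0.399, -0.006], [-0.399, -0.917, 0.001], [-0.006, 0.001, -1.0]]
wrist_force: [1.1, 0.1, -0.4]
gripper_width: 0.177
gripper_force: 30.0
time_s: 51.75
tcp_pos: [0.5429, 0.0722, 0.3021]
ee_rot: [[0.998, -0.058, 0.0], [-0.058, -0.998, 0.0], [0.0, -0.0, -1.0]]
wrist_force: [0.2, -0.1, -0.5]
gripper_width: 0.173
gripper_force: 30.0
-3.3242670583293243
(4967.0, array([318., 265.]), 550.7, 72.1, 45.4, 44.6, -3.3)
```

```bash
python3 -m jog '0 1 1 -50 0; 0 0 0 -50 0; 0 0 0 -40 0; 0 0 0 -30 0; 0 0 0 -14 0' >/dev/null; python3 -m jog '0 0 0 0 0; 0 0 0 0 0; 0 0 0 -6 0; 0 0 0 -6 0; 0 0 0 0 0';python3 -m jog '0 0 0 0 0; 0.5 0 0 0 0; 0.5 0 0 0 0; 0.5 0 0 0 0; 0.5 0 0 0 0'; python3 -m jog '0.5 0 0 20 0;0.5 0 0 50 0; 0.5 0 0 50 0; 0.5 10 -15 50 0; 0.5 10 -15 25 0' >/dev/null; python3 - <<'E'
from m import *
w=snap("wrist");blobs(w,(4,60,40),(20,200,255),.112,(150,100,480,300),100,n=5)
print(r.sense()["tcp_pos"])
E
```

```text
time_s: 53.05
tcp_pos: [0.5457, 0.0744, 0.1082]
ee_rot: [[0.998, -0.055, 0.004], [-0.055, -0.998, 0.001], [0.004, -0.001, -1.0]]
wrist_force: [-4.6, -0.7, 8.9]
gripper_width: 0.175
gripper_force: 30.0
time_s: 53.68
tcp_pos: [0.5457, 0.0744, 0.1082]
ee_rot: [[0.998, -0.055, 0.005], [-0.055, -0.998, 0.001], [0.004, -0.001, -1.0]]
wrist_force: [-3.8, -1.4, 9.2]
gripper_width: 0.477
gripper_force: 0.0
(1956.0, array([382., 157.]), 607.7, -13.2, 50.3, 32.5, -3.5)
(1893.5, array([290., 157.]), 612.5, 70.0, 50.3, 31.8, -3.2)
(1765.5, array([379., 228.]), 542.6, -9.2, 52.7, 32.0, -2.7)
(1673.5, array([290., 227.]), 548.3, 74.8, 52.6, 30.7, -3.7)
(180.5, array([339., 265.]), 502.3, 28.9, 205.1, 23.0, 85.1)
[0.56757791 0.04249556 0.30693194]
```

```bash
python3 -m jog '0 -33 -3 0 0; 0 -33 -3 0 0; 0 -33 0 0 0; 0 0 0 -60 0; 0 0 0 -60 0' >/dev/null;python3 -m jog '0 0 0 -40 0; 0 0 0 -18 0; 0 0 0 0 0; 0 0 0 0 0; 0 0 0 0 0'; python3 -m jog '0 10 -0.6 0 0; 0 10 -0.6 0 0; 0 10 -0.6 0 0; 0 10 -0.6 0 0; 0 10 -0.6 0 0'; python3 -m jog '0 10 -0.6 0 0; 0 10 -0.6 0 0; 0 10 -0.6 0 0; 0 10 -0.6 0 0; 0 10 -0.6 0 0'; python3 -m jog '0 10 -0.6 0 0; 0 10 -0.6 0 0; 0 10 -0.6 0 0; 0 10 -0.6 0 0; 0 5 -0.3 0 0';  python3 - <<'E'
from m import *
w=snap("wrist");blobs(w,(3,190,60),(15,255,255),.157,(150,100,480,300),100,n=3);print(r.sense()["tcp_pos"])
t=snap("top");blobs(t,(3,150,100),(15,255,255),.157,(235,180,345,262),n=2)
E
```

```text
time_s: 55.6
tcp_pos: [0.4661, 0.0384, 0.1239]
ee_rot: [[0.998, -0.057, 0.002], [-0.057, -0.998, 0.001], [0.002, -0.001, -1.0]]
wrist_force: [0.4, 0.3, -0.6]
gripper_width: 0.004
gripper_force: 0.0
time_s: 56.22
tcp_pos: [0.5158, 0.035, 0.1226]
ee_rot: [[0.998, -0.057, -0.001], [-0.057, -0.998, -0.0], [-0.001, 0.0, -1.0]]
wrist_force: [-3.0, 1.4, 1.6]
gripper_width: 0.004
gripper_force: 1.2
time_s: 56.85
tcp_pos: [0.5659, 0.032, 0.1225]
ee_rot: [[0.998, -0.057, -0.0], [-0.057, -0.998, 0.0], [-0.0, -0.0, -1.0]]
wrist_force: [-3.0, 2.6, 0.7]
gripper_width: 0.005
gripper_force: 1.2
time_s: 57.48
tcp_pos: [0.6112, 0.0292, 0.1227]
ee_rot: [[0.998, -0.057, 0.0], [-0.057, -0.998, -0.0], [0.0, 0.0, -1.0]]
wrist_force: [-2.1, 1.4, -0.5]
gripper_width: 0.006
gripper_force: 1.1
(16320.0, array([315., 265.]), 633.8, 30.5, 124.3, 22.6, 87.0)
[0.61181846 0.02911614 0.1227761 ]
(50.5, array([307., 202.]), 619.4, -17.2, 33.1, 9.6, -89.6)
```

```bash
python3 -m jog '0 -4 0 0 0; 0 0 0 10 0; 0 0 0 11.5 0; 0 0 0 0 0'; python3 -m jog '0 10 -0.6 0 0; 0 10 -0.6 0 0; 0 10 -0.6 0 0; 0 10 -0.6 0 0; 0 5 -0.3 0 0'; python3 -m jog '0 5 -0.3 0 0; 0 4 -0.2 0 0; 0 3 -0.2 0 0; 0 0 0 0 0';  python3 - <<'E'
from m import *
w=snap("wrist");blobs(w,(3,190,60),(15,255,255),.157,(150,100,480,300),100,n=2)
E
```

```text
time_s: 58.08
tcp_pos: [0.6075, 0.0295, 0.1463]
ee_rot: [[0.998, -0.057, 0.004], [-0.057, -0.998, 0.001], [0.004, -0.001, -1.0]]
wrist_force: [-0.1, 0.4, -0.3]
gripper_width: 0.004
gripper_force: 0.0
time_s: 58.7
tcp_pos: [0.6522, 0.0266, 0.1436]
ee_rot: [[0.998, -0.057, -0.0], [-0.057, -0.998, -0.0], [-0.0, 0.0, -1.0]]
wrist_force: [0.1, -1.0, 0.1]
gripper_width: 0.006
gripper_force: 0.0
time_s: 59.2
tcp_pos: [0.6628, 0.026, 0.1441]
ee_rot: [[0.998, -0.057, -0.001], [-0.057, -0.998, -0.0], [-0.001, 0.0, -1.0]]
wrist_force: [-1.8, -0.7, 1.1]
gripper_width: 0.004
gripper_force: 0.9
```

```bash
python3 -m jog '0 3 -0.2 0 0; 0 3 -0.2 0 0; 0 0 0 0 0'; python3 -m jog '0 3 -0.2 0 0; 0 0 0 0 0'; python3 -m jog '0 3 -0.2 0 0; 0 0 0 0 0';
```

```text
time_s: 59.62
tcp_pos: [0.6624, 0.0259, 0.1442]
ee_rot: [[0.998, -0.057, -0.015], [-0.057, -0.998, -0.001], [-0.015, 0.002, -1.0]]
wrist_force: [-18.2, 4.8, 9.8]
gripper_width: 0.003
gripper_force: 9.3
time_s: 59.88
tcp_pos: [0.6621, 0.0258, 0.1442]
ee_rot: [[0.998, -0.057, -0.022], [-0.057, -0.998, -0.001], [-0.022, 0.002, -1.0]]
wrist_force: [-27.6, 5.7, 13.4]
gripper_width: 0.005
gripper_force: 13.2
time_s: 60.12
tcp_pos: [0.6619, 0.0258, 0.1443]
ee_rot: [[0.998, -0.057, -0.029], [-0.057, -0.998, -0.001], [-0.029, 0.003, -1.0]]
wrist_force: [-33.9, 7.7, 19.2]
gripper_width: 0.001
gripper_force: 17.2
```

```bash
python3 -m jog '0 -20 1 0 0; 0 -30 2 0 0; 0 -30 0 60 0; 0 -30 0 60 0; 0 0 0 50 0'>/dev/null; python3 -m jog '0 0 0 0 0; 0 0 0 0 0; 0 0 0 0 0'; python3 - <<'E'
from m import *
w=snap("wrist","w20.png");blobs(w,(3,150,60),(15,255,255),.157,(0,0,640,290),100,n=3)
# roof edge: column scan for bright-to-dark transitions near doorway
g=cv2.cvtColor(w["pixels"],cv2.COLOR_RGB2GRAY)
hsv=cv2.cvtColor(w["pixels"],cv2.COLOR_RGB2HSV)
for X in(-.05,.0,.05,.1):
    a=proj(w,[[.66,X,.157],[.69,X,.195]]).round(0).astype(int);u=a[0][0]
    print(u,a[0][1],a[1][1],[(v,tuple(int(q) for q in hsv[v,u])) for v in range(a[1][1]-10,a[0][1]+30,3)])
E
```

```text
time_s: 61.12
tcp_pos: [0.569, 0.028, 0.3043]
ee_rot: [[0.998, -0.057, -0.003], [-0.057, -0.998, -0.001], [-0.003, 0.001, -1.0]]
wrist_force: [-0.1, 0.2, -0.5]
gripper_width: 0.01
gripper_force: 0.0
(2065.0, array([318., 143.]), 628.2, 26.8, 187.0, 7.7, 86.7)
417 93 39 [(29, (21, 15, 220)), (32, (20, 14, 219)), (35, (21, 15, 220)), (38, (20, 14, 220)), (41, (20, 14, 220)), (44, (23, 14, 219)), (47, (21, 15, 220)), (50, (21, 15, 220)), (53, (18, 14, 220)), (56, (20, 14, 220)), (59, (20, 14, 220)), (62, (20, 14, 221)), (65, (18, 14, 219)), (68, (18, 15, 209)), (71, (20, 16, 188)), (74, (18, 18, 143)), (77, (21, 19, 95)), (80, (26, 21, 99)), (83, (23, 19, 174)), (86, (23, 17, 175)), (89, (19, 17, 169)), (92, (21, 21, 171)), (95, (21, 20, 166)), (98, (25, 19, 165)), (101, (23, 20, 169)), (104, (20, 19, 163)), (107, (20, 19, 161)), (110, (19, 18, 157)), (113, (21, 21, 155)), (116, (23, 20, 153)), (119, (23, 21, 147)), (122, (25, 20, 143))]
351 98 45 [(35, (20, 14, 221)), (38, (21, 15, 222)), (41, (21, 15, 221)), (44, (18, 15, 221)), (47, (20, 14, 221)), (50, (21, 15, 221)), (53, (20, 14, 
[... 1176 characters left out ...]
, (127, (19, 17, 168)), (130, (110, 6, 119))]
219 106 54 [(44, (20, 15, 203)), (47, (20, 15, 202)), (50, (20, 15, 203)), (53, (19, 14, 203)), (56, (20, 15, 203)), (59, (20, 15, 203)), (62, (20, 15, 202)), (65, (19, 14, 203)), (68, (20, 16, 195)), (71, (18, 17, 177)), (74, (17, 16, 144)), (77, (17, 20, 91)), (80, (26, 20, 90)), (83, (20, 26, 89)), (86, (26, 23, 89)), (89, (17, 25, 91)), (92, (20, 25, 90)), (95, (20, 17, 88)), (98, (23, 26, 87)), (101, (23, 23, 87)), (104, (26, 21, 85)), (107, (25, 18, 84)), (110, (19, 25, 81)), (113, (17, 22, 83)), (116, (15, 25, 82)), (119, (15, 26, 79)), (122, (21, 24, 75)), (125, (17, 23, 76)), (128, (25, 20, 75)), (131, (19, 28, 74)), (134, (20, 22, 70))]
```

The plate centre is at x = 0.628, so about 45 mm remain. The fingertips evidently stand higher than nominal and passed over the plate's top, so I'll push again a little lower.

```bash
python3 -m jog '0 11 0 -50 0; 0 0 0 -50 0; 0 0 0 -50 0; 0 0 0 -18 0; 0 0 0 0 0'>/dev/null; python3 -m jog '0 0 0 -2 0; 0 0 0 0 0; 0 0 0 0 0'; python3 -m jog '0 8 -0.5 0 0; 0 8 -0.5 0 0; 0 8 -0.5 0 0; 0 8 -0.5 0 0; 0 8 -0.5 0 0'; python3 -m jog '0 8 -0.5 0 0; 0 6 -0.4 0 0; 0 6 -0.3 0 0; 0 5 -0.3 0 0; 0 0 0 0 0'
```

```text
time_s: 62.18
tcp_pos: [0.5809, 0.0283, 0.137]
ee_rot: [[0.998, -0.057, 0.002], [-0.057, -0.998, 0.001], [0.002, -0.001, -1.0]]
wrist_force: [0.0, -0.1, 0.4]
gripper_width: 0.008
gripper_force: 0.0
time_s: 62.8
tcp_pos: [0.6201, 0.0256, 0.1357]
ee_rot: [[0.998, -0.057, -0.002], [-0.057, -0.998, -0.0], [-0.002, 0.0, -1.0]]
wrist_force: [-2.4, 0.4, 0.6]
gripper_width: 0.008
gripper_force: 1.2
time_s: 63.42
tcp_pos: [0.6464, 0.024, 0.1361]
ee_rot: [[0.998, -0.057, 0.002], [-0.057, -0.998, -0.0], [0.002, 0.0, -1.0]]
wrist_force: [-1.1, -0.1, -0.3]
gripper_width: 0.005
gripper_force: 0.0
```

```bash
python3 -m jog '0 4 -0.2 0 0; 0 3 -0.2 0 0; 0 3 -0.2 0 0; 0 0 0 0 0'; python3 -m jog '0 3 -0.2 0 0; 0 0 0 0 0'; python3 -m jog '0 3 -0.2 0 0; 0 0 0 0 0'
```

```text
time_s: 63.92
tcp_pos: [0.6561, 0.0235, 0.1361]
ee_rot: [[0.998, -0.057, 0.001], [-0.057, -0.998, -0.0], [0.001, -0.0, -1.0]]
wrist_force: [-0.4, 0.2, 1.0]
gripper_width: 0.004
gripper_force: 0.3
time_s: 64.18
tcp_pos: [0.6568, 0.0234, 0.1361]
ee_rot: [[0.998, -0.057, -0.004], [-0.057, -0.998, -0.0], [-0.004, 0.0, -1.0]]
wrist_force: [-6.1, 1.8, 4.0]
gripper_width: 0.008
gripper_force: 2.9
time_s: 64.42
tcp_pos: [0.6568, 0.0233, 0.1361]
ee_rot: [[0.998, -0.057, -0.01], [-0.057, -0.998, -0.001], [-0.01, 0.001, -1.0]]
wrist_force: [-12.6, 2.8, 6.9]
gripper_width: 0.005
gripper_force: 6.4
```

```bash
python3 -m jog '0 -20 1 0 0; 0 -30 2 0 0; 0 -30 0 60 0; 0 -30 0 60 0; 0 0 0 50 0'>/dev/null; python3 -m jog '0 0 0 0 0; 0 0 0 0 0; 0 0 0 0 0'; python3 - <<'E'
from m import *
w=snap("wrist");blobs(w,(3,150,60),(15,255,255),.157,(0,0,640,290),100,n=3)
hsv=cv2.cvtColor(w["pixels"],cv2.COLOR_RGB2HSV)
# front frame reference beside the doorway: roof front edge at left/right
for y in(-.15,-.12):
    u=int(proj(w,[.67,y,.195])[0][0]); col=hsv[:,u,2].astype(int)
    v=[k for k in range(20,200) if col[k-2]-col[k+2]>60]
    print(y,u,v[:6],onz(w,[[u,v[0]]],.195).round(4) if v else None)
c=snap("scene");blobs(c,(3,150,100),(15,255,255),.15,(330,220,470,330),n=3)
E
```

```text
time_s: 65.42
tcp_pos: [0.5552, 0.0259, 0.2962]
ee_rot: [[0.998, -0.057, -0.003], [-0.057, -0.998, -0.001], [-0.003, 0.001, -1.0]]
wrist_force: [-0.1, 0.2, 0.4]
gripper_width: 0.006
gripper_force: 0.0
(4277.5, array([313.,  67.]), 667.6, 24.8, 186.2, 12.6, 87.2)
-0.15 595 [46, 47] [[ 0.6643 -0.1504  0.195 ]]
-0.12 545 [46, 47, 48, 64, 65] [[ 0.6665 -0.1199  0.195 ]]
(1177.0, array([387., 313.]), 561.0, 209.8, 142.6, 53.2, -27.5)
```

```bash
python3 - <<'E'
from m import *
t=snap("top");blobs(t,(0,0,150),(179,60,255),.192,(150,170,262,320),n=4)
w=snap("wrist");blobs(w,(0,0,120),(179,50,255),.192,(0,60,290,300),300,n=4)
s=snap("scene");
w=snap("wrist");blobs(w,(105,150,80),(125,255,255),.04,None,n=2)
E
```

```text
(5568.0, array([177., 264.]), 473.4, 281.3, 296.1, 140.5, 12.8)
(2004.0, array([225., 208.]), 602.2, 166.5, 128.1, 111.3, -70.5)
(124.5, array([177., 173.]), 676.9, 285.8, 47.4, 21.4, -89.9)
(119.0, array([210., 247.]), 509.9, 205.0, 52.1, 25.4, -27.1)
(10505.5, array([ 86., 226.]), 576.6, 189.7, 155.4, 56.7, -27.7)
(1773.0, array([170., 188.]), 590.7, 130.8, 70.1, 15.3, -28.2)
(1702.0, array([ 17., 194.]), 593.7, 234.6, 72.3, 16.5, -4.0)
(1504.0, array([ 23., 278.]), 476.5, 368.2, 108.1, 24.7, -6.6)
```

```bash
python3 -m jog '0 -5 36 0 0; 0 -5 36 0 0; 0 -5 36 0 0; 0 -5 36 0 0; 0 -5 36 0 0'>/dev/null; python3 -m jog '0 -5 36 0 0; 0 -5 36 0 0; 0 0 0 0 0; 0 0 0 -50 0; 0 0 0 -50 0'>/dev/null; python3 -m jog '0 0 0 -30 0; 0 0 0 -18 0; 0 0 0 0 0; 0 0 0 0 0'; python3 -m jog '0 -6 -12 0 0; 0 -6 -12 0 0; 0 -6 -12 0 0; 0 -6 -12 0 0;0 -5 -15 0 0'; python3 -m jog '0 -4 -15 0 0; 0 -4 -15 0 0; 0 -4 -15 0 0; 0 -2 -15 0 0; 0 0 -15 0 0'
```

```text
time_s: 67.47
tcp_pos: [0.5213, 0.278, 0.1509]
ee_rot: [[0.998, -0.057, 0.002], [-0.057, -0.998, 0.001], [0.002, -0.001, -1.0]]
wrist_force: [0.7, 0.5, 0.7]
gripper_width: 0.001
gripper_force: 0.0
time_s: 68.1
tcp_pos: [0.4912, 0.2143, 0.1501]
ee_rot: [[0.998, -0.057, 0.0], [-0.057, -0.998, 0.0], [0.0, -0.0, -1.0]]
wrist_force: [0.4, 0.2, 0.1]
gripper_width: 0.008
gripper_force: 0.3
time_s: 68.72
tcp_pos: [0.4774, 0.1392, 0.1498]
ee_rot: [[0.998, -0.057, -0.0], [-0.057, -0.998, 0.0], [-0.0, -0.0, -1.0]]
wrist_force: [1.5, 1.7, 0.4]
gripper_width: 0.009
gripper_force: 0.3
```

```bash
python3 -m jog '0 3 -13 0 0; 0 4 -13 0 0; 0 5 -13 0 0; 0 8 -14 0 0;0 9 -13 0 0'; python3 -m jog '0 10 -13 0 0; 0 12 -13 0 0; 0 13 -12 0 0; 0 13 -11 0 0; 0 13 -11 0 0'; python3 -m jog '0 12 -8 0 0; 0 12 -6 0 0; 0 10 -5 0 0; 0 0 0 0 0'; python3 - <<'E'
from m import *
t=snap("top");blobs(t,(0,0,150),(179,60,255),.192,(235,170,345,300),n=3)
E
```

```text
time_s: 69.35
tcp_pos: [0.507, 0.0731, 0.1497]
ee_rot: [[0.998, -0.057, -0.001], [-0.057, -0.998, -0.0], [-0.001, 0.0, -1.0]]
wrist_force: [0.1, 0.4, 0.3]
gripper_width: 0.003
gripper_force: 0.3
time_s: 69.97
tcp_pos: [0.5684, 0.0134, 0.1497]
ee_rot: [[0.998, -0.057, -0.0], [-0.057, -0.998, -0.0], [-0.0, 0.0, -1.0]]
wrist_force: [-0.8, 0.0, 1.1]
gripper_width: 0.006
gripper_force: 0.3
time_s: 70.47
tcp_pos: [0.6022, -0.0052, 0.1496]
ee_rot: [[0.998, -0.058, 0.0], [-0.058, -0.998, -0.0], [0.0, 0.0, -1.0]]
wrist_force: [0.1, 0.0, 0.8]
gripper_width: 0.005
gripper_force: 0.0
(1557.5, array([255., 190.]), 644.8, 96.0, 110.3, 109.8, 14.5)
(254.5, array([331., 174.]), 677.2, -69.9, 67.2, 23.6, -89.6)
(83.0, array([237., 287.]), 419.5, 136.4, 59.1, 13.7, 1.2)
```

```bash
python3 - <<'E'
from m import *
t=snap("top");h=cv2.cvtColor(t["pixels"],cv2.COLOR_RGB2HSV)
for v in range(176,304,5):
    print(v,"".join("O" if (h[v,u,0]<16 and h[v,u,1]>150 and h[v,u,2]>70) else "W" if h[v,u,1]<60 and h[v,u,2]>140 else "k" if h[v,u,2]<40 else "b" if 100<h[v,u,0]<130 and h[v,u,1]>100 else "." for u in range(200,350,3)))
s=snap("scene");blobs(s,(3,150,70),(15,255,255),.14,(300,200,480,340),n=3)
E
```

```text
176 ..bbbbbbb...WWWWWWWWWWWW...............WWWWWWWWWWW
181 bbb..WWWW...WWWWWWWWWWWW..........................
186 WWWWWWWWWW.WWWWWWWWWWWWW.................OO.W.....
191 WWWWWWWWWW..WWWWWWWWWWWWW.........................
196 WWWWWWWWWWW.WWWWWWWWWWWWWW.......................b
201 WWWWWWWWWWW.WWWWWWWWWWWWWWWW............W........b
206 WWWWWWWWWWW...WWWWWWWWWWWWWWW....................b
211 WWWWWWWWWWWW..WWWWWWWWW.....k........k..........bb
216 WWWWWWWWWW.W.................k.k................bb
221 WWWWWWWWWW.....bbbbbbbbbbbbbb....b.....bbk......bb
226 WWWWWWWWWW..bbbbbbbb.bbbbbbbbbbbbbbbbbbbbbbbbbbbbb
231 WWWWWWWWWW..bbbbbbbbbbbbbbbbbbbbbbbbbbbbbbbbbbbbbb
236 WWWWWWWWWWW..bbbbbbbbbbbbbbbbbbbbbbbbbbbbbbbbbbbbb
241 WWWWWWWWWWW..bbbbbbbbbbbbbbbbbbbbbbbbbbbbbbbbbbbbb
246 WWWWWWWWWWW..bbbbbbbbbbbbbbbbbbbbbbbbbbbbbbbbbbbbb
251 WWWWWWWWWWW...bbbbbbbbbbbbbbbbbbbbbbbbbbbbbbbbbbbb
256 WWWWWWWWWWWW..bbbbbbbbbbbbbbbbbbbbbbbbbbbbbbbbbbbb
261 WWWWWWWWWWWW..bbbbbbbbbbbbbbbbbbbbbbbbbbbbbbbbbbbb
266 WWWWWWWWWWWW...bbbbbbbbbbbbbbbbbbbbbbbbbbbbbbbbbbb
271 WWWWWWWWWWWW...bbbbbbbbbbbbbbbbbbbbbbbbbbbbbbbbbbb
276 WWWWWWWWWWWWW...bbbbbbbbbbbbbbbbbbbbbbbbbbbbbbbbbb
281 WWWWWWWWWWWWW...bbbbbbbbbbbbbbbbbbbbbbbbbbbbbbbbbb
286 WWWWWWWWWWWWWW..bbbbbbbbbbWWWW..bbbk.kbbbbbbbbbbbb
291 WWWWWWWWWWWWWW...bbbbbbbbbWWWW..........k.b.bbbb..
296 WWWWWWWWWWWWWWW..bbbbbbbbbbbbbbbbbbk....k..WWb..WW
301 WWWWWWWWWWWWWWW...bbbbbbbbbbbbbbbbbbbbbbbb...W.WWW
```

The white strip at columns 200–240 is the robot's own arm. The door is nearly shut ahead of the fingers, so I'll keep pushing until it snaps.

```bash
python3 -m jog '0 6 -8 0 0; 0 6 -8 0 0; 0 4 -6 0 0; 0 0 0 0 0'; python3 -m jog '0 4 0 0 0; 0 4 0 0 0; 0 0 0 0 0'; python3 -m jog '0 3 0 0 0; 0 3 0 0 0; 0 0 0 0 0'; python3 -m jog '0 3 0 0 0; 0 0 0 0 0'
```

```text
time_s: 71.12
tcp_pos: [0.6156, -0.0273, 0.1489]
ee_rot: [[0.998, -0.058, -0.005], [-0.058, -0.998, 0.0], [-0.005, -0.0, -1.0]]
wrist_force: [-4.1, 2.1, 0.2]
gripper_width: 0.008
gripper_force: 2.2
time_s: 71.5
tcp_pos: [0.6261, -0.0274, 0.1498]
ee_rot: [[0.998, -0.057, 0.001], [-0.057, -0.998, -0.0], [0.001, 0.0, -1.0]]
wrist_force: [1.6, 0.8, 0.5]
gripper_width: 0.002
gripper_force: 0.5
time_s: 71.88
tcp_pos: [0.6259, -0.0274, 0.1498]
ee_rot: [[0.998, -0.058, -0.013], [-0.058, -0.998, -0.001], [-0.013, 0.002, -1.0]]
wrist_force: [-14.6, 1.8, 8.8]
gripper_width: 0.004
gripper_force: 7.6
time_s: 72.12
tcp_pos: [0.6258, -0.0275, 0.1498]
ee_rot: [[0.998, -0.058, -0.02], [-0.058, -0.998, -0.001], [-0.02, 0.002, -1.0]]
wrist_force: [-22.3, 3.5, 13.9]
gripper_width: 0.009
gripper_force: 11.1
```

```bash
python3 -m jog '0 -15 0 0 0; 0 -30 0 0 0; 0 0 0 60 0; 0 0 0 60 0; 0 0 0 50 0'>/dev/null; python3 -m jog '0 10 -33 0 0; 0 10 -33 0 0; 0 10 -33 0 0; 0 0 0 0 0; 0 0 0 0 0'; python3 - <<'E'
from m import *
w=snap("wrist")
print("button");blobs(w,(40,80,50),(85,255,255),.215,(150,0,480,290),n=2)
t=snap("top");blobs(t,(40,80,50),(85,255,255),.215,(345,150,375,180))
h=cv2.cvtColor(t["pixels"],cv2.COLOR_RGB2HSV)
for X in(.12,.07,.0,-.05,-.08):
    for y in[X]:
        col=[]
        for x in np.arange(.58,.70,.004):
            u,v=proj(t,[x,y,.192])[0].round().astype(int);col.append("W" if h[v,u,1]<60 and h[v,u,2]>140 else "b" if 100<h[v,u,0]<130 and h[v,u,1]>100 else ".")
        col2=[]
        for x in np.arange(.58,.70,.004):
            u,v=proj(w,[x,y,.192])[0].round().astype(int);col2.append("-" if not(0<=u<640 and 0<=v<480) else str(int(w["pixels"][v,u].mean()//26)))
        print(y,"".join(col),"".join(col2))
E
```

```text
time_s: 73.38
tcp_pos: [0.6198, -0.1258, 0.3198]
ee_rot: [[0.998, -0.057, 0.001], [-0.057, -0.998, 0.0], [0.001, -0.0, -1.0]]
wrist_force: [0.8, -0.2, 0.3]
gripper_width: 0.002
gripper_force: 0.0
button
(1434.0, array([333., 112.]), 700.6, -138.4, 27.9, 27.7, 86.7)
0.12 WWWWWWWWWWWWWWWWWWWWWWWWWWWWWW 3333333333333-----------------
0.07 WWWWWWWWWWWWWWWWWWWWWWWWWWWWWW 333331211123333367788888578888
0.0 bbbbbbbbb.......W............. 333333333333333454333774677777
-0.05 bbbbb..bb...............WWWWWW 333333333333333555433366777777
-0.08 bbbbbbbbb................WWWWW 333333333331014544433337777777
```

```bash
python3 - <<'E'
from m import *
w=snap("wrist");g=cv2.GaussianBlur(cv2.cvtColor(w["pixels"],cv2.COLOR_RGB2GRAY),(3,3),0)
xs=np.arange(.620,.690,.002)
for y in(.09,.06,.03,.0,-.03,-.06,-.08,-.095):
    uv=proj(w,[[x,y,.192] for x in xs]).round().astype(int)
    print(y,[int(g[v,u]) if 0<=u<640 and 0<=v<480 else -1 for u,v in uv])
E
```

```text
0.09 [95, 85, 76, 72, 72, 72, 72, 82, 84, 85, 83, 84, 138, 176, 188, 189, 183, 187, 193, 192, 193, 193, 193, 193, 193, 193, 193, 182, 143, 145, 175, 189, 191, 190, 191]
0.06 [73, 73, 73, 73, 72, 73, 72, 72, 72, 72, 71, 116, 198, 208, 211, 209, 202, 216, 216, 215, 216, 216, 216, 216, 216, 216, 214, 158, 145, 190, 208, 213, 213, 213, 213]
0.03 [72, 73, 72, 72, 72, 72, 73, 72, 73, 72, 114, 181, 209, 211, 210, 205, 217, 218, 218, 218, 218, 218, 218, 219, 218, 219, 193, 149, 181, 204, 214, 214, 214, 214, 214]
0.0 [83, 84, 83, 84, 83, 84, 84, 84, 84, 86, 119, 131, 134, 135, 130, 117, 102, 100, 100, 99, 103, 142, 195, 202, 202, 194, 142, 160, 183, 191, 192, 192, 192, 192, 192]
-0.03 [84, 84, 84, 84, 84, 84, 84, 84, 85, 102, 130, 134, 135, 132, 133, 134, 134, 134, 128, 106, 100, 100, 105, 154, 203, 142, 149, 176, 191, 193, 192, 193, 193, 192, 193]
-0.06 [84, 84, 84, 84, 84, 84, 84, 83, 102, 125, 134, 137, 134, 126, 106, 100, 101, 102, 101, 101, 101, 101, 102, 101, 124, 150, 177, 188, 193, 193, 193, 193, 194, 193, 193]
-0.08 [82, 74, 25, 14, 22, 35, 27, 49, 107, 134, 136, 137, 134, 135, 126, 125, 111, 101, 101, 102, 101, 102, 102, 98, 99, 145, 183, 193, 194, 194, 194, 194, 194, 193, 193]
-0.095 [47, 47, 47, 46, 47, 47, 48, 48, 47, 46, 47, 47, 47, 48, 62, 82, 88, 90, 90, 91, 90, 91, 91, 91, 98, 150, 190, 214, 216, 217, 216, 217, 218, 217, 213]
```

The door's outer edge runs at slope 0.051 against a unit yaw of about 0.057, so it is shut on its catch. Next is the start button at (0.7006, −0.1384).

```bash
python3 -m jog '0 27 -4 0 0; 0 27 -4 0 0; 0 27 -4.6 0 0; 0 0 0 -40 0; 0 0 0 -35 0'>/dev/null; python3 -m jog '0 0 0 0 0; 0 0 0 0 0; 0 0 0 0 0'; for i in 1; do python3 -m jog '0 0 0 -5 0; 0 0 0 -5 0; 0 0 0 0 0' | sed -n 2p\;4p; python3 -m jog '0 0 0 -5 0; 0 0 0 0 0'| sed -n 2p\;4p; python3 -m jog '0 0 0 -4 0; 0 0 0 0 0'| sed -n 2p\;4p; done
```

```text
time_s: 74.53
tcp_pos: [0.7015, -0.1384, 0.2476]
ee_rot: [[0.998, -0.057, 0.004], [-0.057, -0.998, -0.0], [0.004, 0.0, -1.0]]
wrist_force: [0.1, 0.2, 0.6]
gripper_width: 0.003
gripper_force: 0.0
tcp_pos: [0.7002, -0.1385, 0.2341]
wrist_force: [-0.3, -0.3, -0.1]
tcp_pos: [0.7003, -0.1385, 0.2291]
wrist_force: [0.0, 0.3, 0.4]
tcp_pos: [0.7003, -0.1384, 0.2253]
wrist_force: [0.6, -0.4, -0.1]
```

```bash
python3 -m jog '0 0 0 -4 0; 0 0 0 -4 0; 0 0 0 0 0'| sed -n 2p\;4p; python3 -m jog '0 0 0 -4 0; 0 0 0 0 0'| sed -n 2p\;4p; python3 -m jog '0 0 0 -4 0; 0 0 0 0 0'| sed -n 2p\;4p;python3 -m jog '0 0 0 -3 0; 0 0 0 0 0'| sed -n 2p\;4p
```

```text
tcp_pos: [0.7003, -0.1384, 0.2172]
wrist_force: [0.7, -0.2, -0.5]
tcp_pos: [0.7003, -0.1384, 0.2133]
wrist_force: [-0.2, -0.8, 0.0]
tcp_pos: [0.7003, -0.1384, 0.2093]
wrist_force: [0.0, 0.7, -0.1]
tcp_pos: [0.7004, -0.1384, 0.2065]
wrist_force: [-0.4, -0.1, -0.4]
```

As expected, the tips are higher than nominal. I'll continue in small steps.

```bash
python3 -m jog '0 0 0 -3 0; 0 0 0 0 0'| sed -n 2p\;4p; python3 -m jog '0 0 0 -3 0; 0 0 0 0 0'| sed -n 2p\;4p; python3 -m jog '0 0 0 -2 0; 0 0 0 0 0'| sed -n 2p\;4p;python3 -m jog '0 0 0 -2 0; 0 0 0 0 0'| sed -n 2p\;4p
```

```text
tcp_pos: [0.7007, -0.1385, 0.204]
wrist_force: [-0.2, -0.4, 1.8]
tcp_pos: [0.7008, -0.1385, 0.2013]
wrist_force: [0.3, 1.0, 3.4]
tcp_pos: [0.7008, -0.1385, 0.1993]
wrist_force: [0.8, -0.6, 4.2]
tcp_pos: [0.7008, -0.1385, 0.1981]
wrist_force: [-1.2, 0.5, 6.6]
```

```bash
python3 -m jog '0 0 0 -3 0; 0 0 0 0 0; 0 0 0 0 0'| sed -n 2p\;4p; python3 -m jog '0 0 0 10 0; 0 0 0 30 0; 0 -20 0 50 0; 0 -30 0 20 0; 0 0 0 0 0'| sed -n 2p\;4p; python3 -m jog '0 0 0 0 0; 0 0 0 0 0; 0 0 0 0 0'; python3 - <<'E'
from m import *
w=snap("wrist");blobs(w,(40,80,50),(85,255,255),.215,(150,0,480,290),n=1)
g=cv2.GaussianBlur(cv2.cvtColor(w["pixels"],cv2.COLOR_RGB2GRAY),(3,3),0);xs=np.arange(.620,.690,.002)
for y in(.06,.03,-.03,-.06,-.08):
    uv=proj(w,[[x,y,.192] for x in xs]).round().astype(int)
    print(y,[int(g[v,u]) if 0<=u<640 and 0<=v<480 else -1 for u,v in uv][:24])
t=snap("top");blobs(t,(105,150,140),(125,255,255),.036,(135,230,190,310),n=3)
s=snap("scene");blobs(s,(105,170,120),(125,255,255),.036,(430,350,510,410),n=3)
E
```

```text
tcp_pos: [0.7009, -0.1386, 0.1979]
wrist_force: [-4.4, 2.1, 14.0]
tcp_pos: [0.6498, -0.1386, 0.3062]
wrist_force: [0.5, 0.1, -0.5]
time_s: 78.9
tcp_pos: [0.6507, -0.1384, 0.3021]
ee_rot: [[0.998, -0.057, -0.003], [-0.057, -0.998, 0.0], [-0.003, 0.0, -1.0]]
wrist_force: [0.4, -0.3, -0.3]
gripper_width: 0.004
gripper_force: 0.0
(1429.0, array([317., 162.]), 701.2, -138.3, 27.6, 27.2, 86.7)
0.06 [48, 48, 45, 46, 48, 48, 48, 61, 76, 85, 85, 100, 178, 188, 192, 193, 188, 195, 195, 195, 195, 195, 195, 195]
0.03 [74, 74, 73, 73, 73, 73, 73, 73, 74, 74, 94, 176, 210, 214, 215, 207, 216, 218, 217, 217, 218, 218, 217, 218]
-0.03 [85, 85, 85, 85, 85, 86, 86, 86, 85, 106, 129, 135, 136, 133, 134, 135, 135, 135, 135, 135, 136, 135, 135, 135]
-0.06 [85, 85, 86, 86, 85, 86, 86, 85, 90, 127, 136, 137, 135, 135, 137, 137, 137, 137, 137, 138, 137, 137, 137, 136]
-0.08 [86, 85, 73, 31, 13, 10, 13, 17, 109, 132, 137, 138, 135, 138, 138, 138, 139, 138, 138, 138, 138, 138, 138, 129]
(320.5, array([172., 296.]), 391.0, 325.2, 127.7, 79.6, -43.4)
(180.0, array([157., 269.]), 462.2, 370.1, 129.3, 13.4, -7.2)
(38.0, array([147., 241.]), 541.3, 399.1, 58.3, 45.1, -34.8)
(319.5, array([469., 381.]), 467.7, 368.9, 119.9, 17.7, -7.1)
```

The button was pressed to its stop (14 N) and released, the door edge is unchanged, and the spatula still fits in its rest at (0.468, 0.369), −7°. Handing in.

```bash
python3 -c "
from station import r
print(r.finish_job())"
```

```text
the job is handed in; nothing more can be done
None
```

I handed the job in at about 79 s robot time; by my measurements the spatula is in its rest, all four models are nested, the tray is home, the door is on its catch and the button was pressed and released, but no verdict came back and I viewed 16 pictures, over the limit of 14.

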